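# Ratchet the clamp shut on a tube rack

## Robot

A 6-joint arm with a two-finger parallel gripper is mounted at the origin on the work surface. World frame = base frame: x ahead of the robot, y to its left, z up, the work surface at z = 0. Lengths are in mm, angles in rad, forces in N, time in s.
With the tool pointing down it reaches from about 325 to 750 mm from the base axis. Payload 7.6 kg.
Tool frame: the origin (TCP) lies midway between the tips of the shut fingers; the grasp point (between the pads) lies 19 mm behind it; y points along the fingers, z is the direction in which the jaws open and shut, and the axes are right-handed (so a half turn about y gives the same grasp; the last joint's range is limited). The gripper opens to 85 mm and grips with 20 to 120 N. Pads are 22 mm wide; open, the fingers measure 114 mm over their backs; the gripper's body (76 mm by 85 mm) begins 54 mm behind the grasp point. The pads swing forward as they close: fully open they stand 13 mm farther back than shut.
Start: joints at [1.141, 0.052, 1.401, -0, 1.689, -0.07], TCP at [184.832, 491.412, 197.623] pointing down, gripper open.
Joint ranges: [-2.9, 2.9], [-0.91, 2.17], [0.12, 2.37], [-1.06, 4.2], [0.26, 2.73], [-2.93, 2.93]. Speed limits (rad/s): [2.57, 2.57, 3.01, 3.14, 3.14, 3.14].

## Interface

Orientations are given as a unit quaternion [w, x, y, z].
In Python, from workcell import arm, eyes, workorder gives the robot as it stands.
- The arm moves only by the tool send_rows, never from a script. Its arguments are lists of equal length, an entry for each row: "jaw": the closure, from -1 (fully open) to 1 (shut); "travel": the shift along the tool's x, y, z in cm, a list of three; "dr": the turn, a rotation vector about the tool's x, y, z in rad, a list of three. In form: {"jaw": [jaw, ...], "travel": [[tx, ty, tz], ...], "dr": [[wx, wy, wz], ...]}. A call has 1 to 10 rows; each row shifts and turns the commanded pose from where the row before left it, along the tool's axes as they then stand; what a row does not reach is not made up. A row lasts 1/8 s, in which the tool goes at most 62.5 mm and 10.7 degrees, less where a joint would pass 70% of its speed; a pose out of reach is approached as far as the arm can. A call with a gripper value outside its range is refused whole. The fingers move at their own pace and stop on an object; "force" is the grip in N (left out, the last holds). Time passes only in rows, so rows that do not move let the fingers close. It gives the time, the measured TCP pose, the force and the opening at its end, in the units of the state.
- arm.get_state(): the state, without advancing time (a new reading comes with each control period).
- eyes.read_camera(name): name is "scene" or "top"; returns the picture (384x512x3 uint8, red, green, blue); there is no depth.
- eyes.get_calibration(name): a dict with "mtx" (3x3 intrinsics, pixels), "R" (3x3) and "t" (3): a world point X has camera coordinates R X + t. Camera axes: x right, y down, z forward; pixel columns grow to the right and rows downward; lengths in mm; the calibration is good to about 2 mm. A picture is of the moment at which its call begins. get_calibration takes no time and is no camera call.
- workorder.hand_in(): hands the job in, once; it reports no verdict.
The state is a dict: "time_s": time; "q": joint angles; "qd": joint speeds; "tau": joint torques, N m; "ee_pos": TCP position; "tool_rot": TCP orientation; "ft_force": force on the tool from outside, world axes, zero at the start; "wrist_torque": the same for the moment, N m; "finger_gap": finger opening in mm.
Only numpy, scipy, OpenCV 4.12 (cv2) and the standard library are available. Lean on these libraries where they do the work, as an engineer would, in place of code of your own. Each camera call takes 0.05 s, during which the arm holds its last target.

## Task

The tube rack is loose in its clamping nest and the ratchet handle is still set to undo. Flip its small reversing lever over to tighten, then work the handle to and fro until the clamp has pushed the rack fully against the end stop and holds it firmly, with about 35 N; never squeeze the rack with more than 60 N. Leave the reversing lever on tighten, let go of the handle with the clamp still tight, and leave the trough and the flask where they stand.

Things in the scene. Friction and masses are not known exactly. Their poses are not given: they have to be found in the camera images.
- nest: Fixed aluminium base plate of the clamp, 190 mm along its x, 8 mm thick; origin on the table under the spindle axis; +y points from the spindle past the pad and rack to the end stop (plate spans y -62 to 200 mm); z up. The spindle (14-tooth wheel, 0.45 rad a tooth) moves the pad 15 mm per radian towards the rack when turned clockwise seen from above, back when turned anticlockwise.
- spindle_top (a point): Centre of the ratchet's head, on the vertical spindle axis, at the top face of the steel handle bar (54 mm above the table; the bar is 8 mm thick, 24 mm wide). The spindle needs about 0.95 N m to turn against its own friction, either way, and stays where it is left, also when clamped.
- ratchet (a joint): Handle angle about the spindle, rad, -0.65 to 0.65 between hard stops; 0: it points along the nest's -y; positive is clockwise from above. Lever on tighten: a clockwise swing turns the spindle (after up to 0.45 rad idle travel until the pawl meets a tooth), an anticlockwise swing only clicks back over the teeth; so two to three full strokes are needed. Lever on undo: the reverse.
- grip_post (a point): Middle of the black upright round post at the handle's end: 20 mm diameter, 46 mm tall, 54 to 100 mm above the table, 120 mm from the spindle axis. Swing the handle by it. x points outward from the spindle. Driving it takes about 8 N square to the handle with the pad free (some 2 N less is felt once it pauses), up to 1 N more as the rack slides, then rises: each 8 N of clamping adds 1 N over the free drag measured alike (35 N: about 4.4 N).
- reverser (a joint): Angle of the reversing lever on top of the ratchet head, rad, between stops: -0.38 is undo, +0.38 is tighten; it stays where it is put (about 2 N at its tab moves it). Standing at the black post and looking along the handle towards the spindle, the tab lies to the left for undo, to the right for tighten.
- reverser_tab (a point): Middle of the upright tab on the free end of the dark reversing lever: 10 mm wide, 8 mm thick, 60 to 79 mm above the table (this point 70 mm). The lever pivots on the handle bar 48 mm from the spindle axis towards the post and reaches 48 mm back, so the tab swings just over the spindle, 18 mm to either side. x points from the tab to the pivot.
- pad: Black rubber clamp pad, 60 mm wide, 8 mm thick, 24 mm tall; origin at the foot of the middle of its front (rack-side) face, 13 mm above the table; +y towards the rack. It is sprung on its slide: once it bears on the rack it stands still while the clamping force goes on rising, so that force cannot be seen, only felt at the handle.
- rack: White tube rack with 24 holes, 128 mm (own x) by 85.5 mm (own y) by 48 mm tall, about 0.5 kg, loose on the base plate between two side rails; origin at the centre of its underside. It starts 3 to 24 mm off each of the pad and the end stop.
- stop: Fixed upright aluminium end stop at the far end of the nest, 130 mm wide, 10 mm thick and 34 mm tall; origin at the foot of the middle of the face that the rack must end up against, 8 mm above the table. Its place along the nest differs by up to 9 mm from start to start.
- trough: Bystander: open steel trough, 130 x 75 x 60 mm, origin at the centre of its underside. Leave it alone.
- flask: Bystander: clear bottle, 56 mm in diameter, 110 mm tall, origin at the centre of its underside. Leave it alone.
There are look-alikes about, which are no part of the job. What is shaped like the rack but blue or yellow is not meant.

How it is judged:
By the outcome, as a careful person would: the job done as asked, in the order asked, and still so for the second after the job is handed in, with the robot touching nothing.
It also fails if it takes over 72 s, if anything falls off the work surface, if the arm or the gripper's body presses on something with over 40 N, if the wrist force passes 120 N, or if a joint passes its speed limit or range.

## Working session

There is one attempt and no reset: what is moved stays moved. The work goes in short steps, Python scripts to look and compute and a tool call to move; the robot and the scene stay as the last step left them, time stands still between calls to the robot, and variables do not carry over. Pictures are saved under pics/ and viewed, and the job is handed in when it is done.

Besides the shell and the picture viewer there is one more tool, called after "Call:" as name(argument=value, ...) on one line, values as JSON. send_rows: Moves the arm, as the interface text tells. Its arguments: {"type":"object","properties":{"jaw":{"type":"array"},"travel":{"type":"array"},"dr":{"type":"array"},"force":{"type":"number"}},"required":["jaw","travel","dr"]}

```bash
mkdir -p pics; ls; python3 - <<'E'
from workcell import arm, eyes
import cv2
s=arm.get_state(); print(s)
for n in("scene","top"):
    im=eyes.read_camera(n); cv2.imwrite(f"pics/{n}0.png",cv2.resize(im[:,:,::-1],(800,600),interpolation=cv2.INTER_CUBIC)); cv2.imwrite(f"pics/{n}0_raw.png",im[:,:,::-1])
    c=eyes.get_calibration(n); print(n,c)
E
```

```text
pics
{'time_s': 0.0, 'q': array([ 1.14071385e+00,  5.28587089e-02,  1.40171166e+00, -7.32772741e-06,
        1.68858449e+00, -7.02581689e-02]), 'qd': array([-0.00209643, -0.00050279, -0.00089038,  0.00087484, -0.00026388,
       -0.00129531]), 'tau': array([-9.30464375e-04, -3.81669009e+01, -3.60187662e+01, -1.48920431e-04,
        6.23709726e-03,  2.40121574e-05]), 'ee_pos': array([184.67406045, 491.08007953, 196.76757352]), 'tool_rot': array([-0.69515763,  0.69622916, -0.12666642,  0.12639793]), 'ft_force': array([ 0.44197976,  0.14874182, -0.26304505]), 'wrist_torque': array([-0.03598832,  0.05726402,  0.00443542]), 'finger_gap': 85.72302734449993}
scene {'mtx': array([[386.42739668,   0.        , 252.51033717],
       [  0.        , 386.42739668, 195.95040978],
       [  0.        ,   0.        ,   1.        ]]), 'R': array([[-0.28346079,  0.95897443, -0.00424452],
       [ 0.6131226 ,  0.17782451, -0.76971366],
       [-0.73738094, -0.22078605, -0.63837517]]), 't': array([  48.05654304, -299.47828752, 1312.49585409])}
top {'mtx': array([[362.40140345,   0.        , 262.99567893],
       [  0.        , 362.40140345, 192.82267685],
       [  0.        ,   0.        ,   1.        ]]), 'R': array([[ 0.01322933, -0.99976328,  0.0172735 ],
       [-0.99542376, -0.01480301, -0.09440553],
       [ 0.09463888, -0.01594553, -0.99538396]]), 't': array([ 82.64249629, 543.97233478, 776.20587585])}
```

View pics/scene0.png

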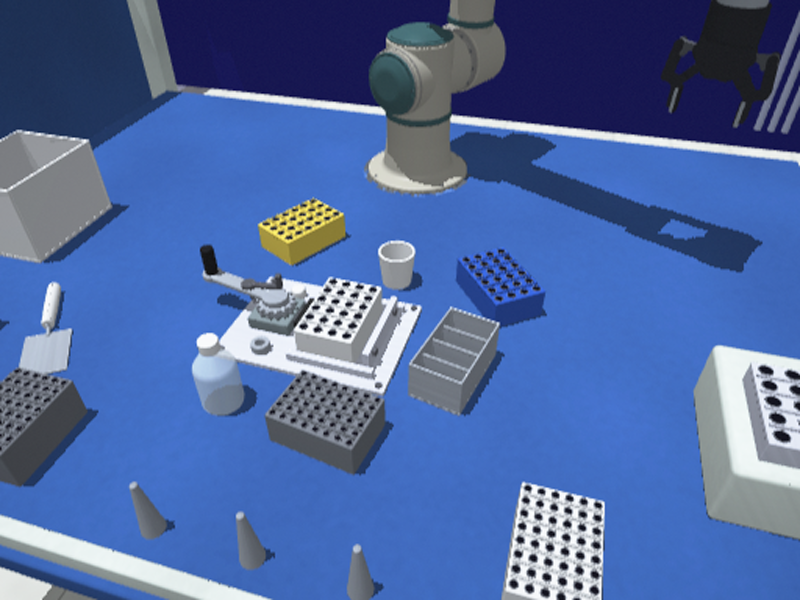

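View pics/top0.png

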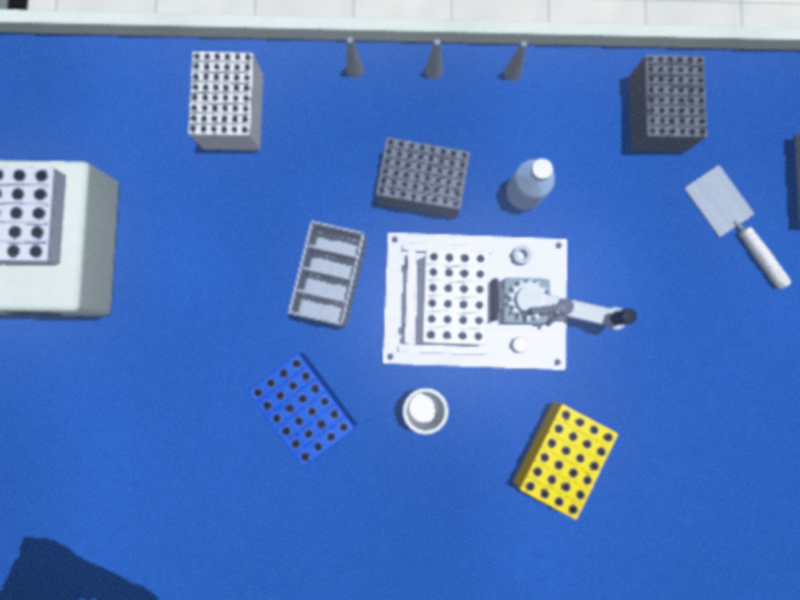

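The top view shows the nest plate at about (385–567, 235–368) of the 800 px picture, with the ratchet head near (530,298), the post near (622,317) and the white rack near (457,297). The stop is near x=410. I'll zoom in.

```bash
python3 - <<'E'
import cv2
im=cv2.imread("pics/top0_raw.png")[140:250,235:420]
cv2.imwrite("pics/topz.png",cv2.resize(im,None,fx=4.3,fy=4.3,interpolation=cv2.INTER_CUBIC))
im=cv2.imread("pics/scene0_raw.png")[145:255,120:280]
cv2.imwrite("pics/scz.png",cv2.resize(im,None,fx=5,fy=5,interpolation=cv2.INTER_CUBIC))
E
cat > h.py <<'E'
import numpy as np
from workcell import arm, eyes
def ray(n,u,v,z):
    c=eyes.get_calibration(n);R=c["R"];t=c["t"]
    d=R.T@np.linalg.solve(c["mtx"],[u,v,1.]);o=-R.T@t
    return o+d*(z-o[2])/d[2]
def proj(n,X):
    c=eyes.get_calibration(n);p=c["mtx"]@(c["R"]@np.array(X,float)+c["t"]);return p[:2]/p[2]
def tri(u1,u2):
    A=[];b=[]
    for n,u in(("top",u1),("scene",u2)):
        c=eyes.get_calibration(n);P=c["mtx"]@np.c_[c["R"],c["t"]]
        for i in(0,1):
            r=u[i]*P[2]-P[i];A.append(r[:3]);b.append(-r[3])
    return np.linalg.lstsq(np.array(A),np.array(b),rcond=None)[0]
E
```

```text
(no output)
```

View pics/topz.png

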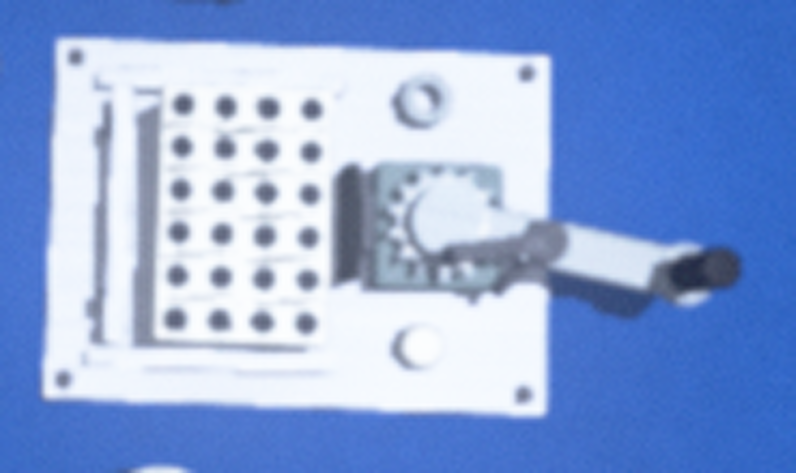

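View pics/scz.png

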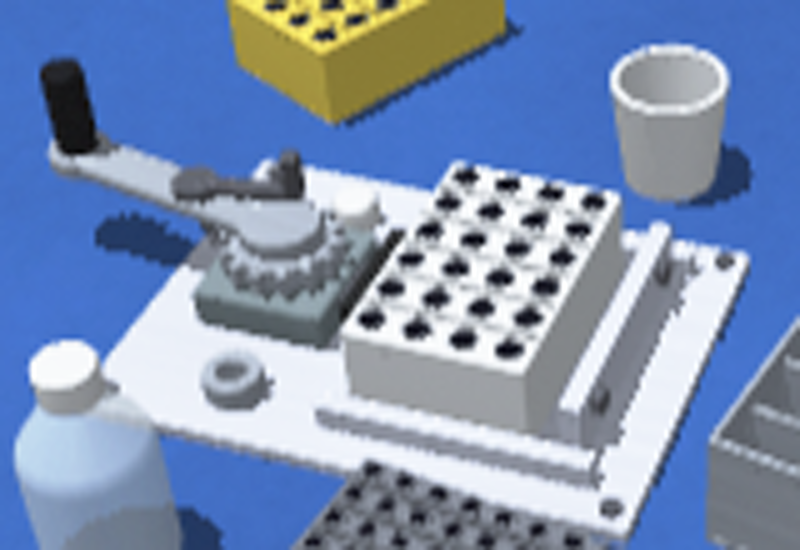

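```bash
python3 - <<'E'
from h import *
f=lambda u,v:(235+(u+.5)/4.3-.5,140+(v+.5)/4.3-.5)
g=lambda u,v:(120+(u+.5)/5-.5,145+(v+.5)/5-.5)
C=[ray("top",*f(*p),8) for p in((57,38),(550,57),(547,415),(43,400))]
print(np.round(C,1)); C=np.array(C)
y=(C[0]+C[3]-C[1]-C[2]);y/=np.linalg.norm(y);x=np.array([y[1],-y[0],0])
print("len",[np.linalg.norm(C[i]-C[(i+1)%4]) for i in range(4)])
ce=C.mean(0); sp=ce-y*69; print("y",y,"sp from plate",sp)
Cs=[ray("scene",*g(*p),8) for p in((748,260),(270,160),(105,362),(625,540))]
print("scene corners",np.round(Cs,1))
print("head",ray("top",*f(452,215),54))
p=ray("top",*f(722,267),100);print("post top",p,"scene",ray("scene",*g(62,66),100),"tri",tri(f(722,267),g(62,66)))
d=p-sp;print("r",np.hypot(*d[:2]),"ang",np.arctan2(-d@x,-d@y))
print("pivot",ray("top",*f(541,242),66),"tab",ray("top",*f(451,255),79),"scene",ray("scene",*g(290,157),79))
# gaps
for n,u,z in(("rack stop-side",(160,215),56),("rack pad side",(332,215),56),("stopface",(135,215),42),("stopface bot",(137,300),42)):
    q=ray("top",*f(*u),z);print(n,q,(q-sp)@y)
E
```

```text
[[ 645.6  125.9    8. ]
 [ 639.8 -137.     8. ]
 [ 450.1 -133.     8. ]
 [ 454.5  129.9    8. ]]
len [np.float64(262.9433390165108), np.float64(189.71989154944623), np.float64(262.89567089641054), np.float64(191.17108710493085)]
y [0.01937959 0.9998122  0.        ] sp from plate [546.14998332 -72.55198214   8.        ]
scene corners [[ 463.6  129.2    8. ]
 [ 454.1 -129.     8. ]
 [ 616.  -134.6    8. ]
 [ 652.8  125.9    8. ]]
head [549.33734591 -73.40761869  54.        ]
post top [ 521.84659709 -189.47157078  100.        ] scene [ 523.19725787 -189.2063749   100.        ] tri [ 521.97816186 -189.9967607    99.02591879]
r 119.41877904408268 ang 0.18556484292126174
pivot [ 535.41451585 -114.30118392   66.        ] tab [527.32884127 -67.05338895  79.        ] scene [533.69093979 -70.73824517  79.        ]
rack stop-side [546.94385402  72.07529573  56.        ] 144.61550149325583
rack pad side [548.22567974 -13.23511082  56.        ] 59.34595764446758
stopface [548.2158944   84.10804757  42.        ] 156.67064517708334
stopface bot [505.41156987  82.57267213  42.        ] 154.3060279920644
```

```bash
cat >> h.py <<'E'
from scipy.spatial.transform import Rotation as Ro
def st():
    s=arm.get_state();q=s["tool_rot"];R=Ro.from_quat([q[1],q[2],q[3],q[0]]).as_matrix()
    return s,R
def ps(pr=True):
    s,R=st();print("t",round(s["time_s"],2),"p",np.round(s["ee_pos"],1),"F",np.round(s["ft_force"],1),"gap",round(s["finger_gap"],1),"\naxes x",np.round(R[:,0],3),"y",np.round(R[:,1],3),"z",np.round(R[:,2],3));return s,R
def to(P,yaw=None):
    """travel in cm in tool axes to reach P"""
    s,R=st();print("travel cm",np.round(R.T@(np.array(P)-s["ee_pos"])/10,2))
E
python3 - <<'E'
from h import *
ps(); to([495,-74,150])
f=lambda u,v:(235+(u+.5)/4.3-.5,140+(v+.5)/4.3-.5)
print("bottle",ray("top",541*.64,168*.64,110),ray("top",523*.64,192*.64,40))
print("yellow",[ray("top",a*.64,b*.64,45) for a,b in((558,404),(617,432))])
E
```

```text
t 0.1 p [184.7 491.1 196.9] F [ 0.5  0.3 -0.2] gap 85.5 
axes x [ 0.936 -0.352 -0.   ] y [-0.001 -0.001 -1.   ] z [ 0.352  0.936 -0.001]
travel cm [ 48.94   4.74 -41.96]
bottle [711.00286514 -74.94532122 110.        ] [699.48374129 -66.48200173  40.        ]
yellow [array([ 403.30181646, -111.61221312,   45.        ]), array([ 366.68265584, -191.69021984,   45.        ])]
```

```bash
cat >> h.py <<'E'
def plan(P,turn,n):
    s,R=st();d=(np.array(P)-s["ee_pos"])/n/10
    w=turn/n
    for i in range(n):
        print(np.round(R.T@d,2).tolist(),end=",")
        R=R@Ro.from_rotvec([0,w,0]).as_matrix()
    print("w",round(w,3))
E
python3 - <<'E'
from h import *
plan([485,-74,150],1.414,10)
E
```

```text
[4.8, 0.47, -4.23],[5.35, 0.47, -3.51],[5.79, 0.47, -2.72],[6.12, 0.47, -1.88],[6.32, 0.47, -1.0],[6.4, 0.47, -0.1],[6.35, 0.47, 0.8],[6.17, 0.47, 1.69],[5.87, 0.47, 2.54],[5.45, 0.47, 3.35],w 0.141
```

Call:
send_rows(jaw=[1,1,1,1,1,1,1,1,1,1], travel=[[4.6,0.4,-4.0],[5.1,0.4,-3.4],[5.5,0.4,-2.6],[5.8,0.4,-1.8],[6.0,0.4,-1.0],[6.1,0.4,-0.1],[6.0,0.4,0.8],[5.9,0.4,1.6],[5.6,0.4,2.4],[5.2,0.4,3.2]], dr=[[0,0.141,0],[0,0.141,0],[0,0.141,0],[0,0.141,0],[0,0.141,0],[0,0.141,0],[0,0.141,0],[0,0.141,0],[0,0.141,0],[0,0.141,0]], force=60)

```text
time_s: 1.35
ee_pos: [471.6, -48.4, 157.2]
tool_rot: [0.447, -0.446, 0.548, -0.548]
ft_force: [0.9, 0.8, 0.8]
finger_gap: -0.0
```

```bash
python3 - <<'E'
from h import *
ps(); to([483,-73,150]);to([483,-73,66])
E
```

```text
t 1.35 p [471.6 -48.4 157.2] F [0.9 0.8 0.8] gap -0.0 
axes x [-0.203 -0.979 -0.   ] y [ 0.  0. -1.] z [ 0.979 -0.203 -0.   ]
travel cm [2.18 0.72 1.62]
travel cm [2.18 9.12 1.62]
```

Call:
send_rows(jaw=[1,1,1,1,1], travel=[[2.2,2.0,1.6],[0,3.5,0],[0,3.2,0],[0,0.4,0],[0,0,0]], dr=[[0,0,0],[0,0,0],[0,0,0],[0,0,0],[0,0,0]])

```text
time_s: 1.98
ee_pos: [482.8, -71.2, 67.4]
tool_rot: [-0.448, 0.448, -0.547, 0.547]
ft_force: [-0.5, -0.9, 0.5]
finger_gap: -0.2
```

```bash
python3 - <<'E'
from h import *
import cv2
ps()
a=[]
for n,(x,y) in (("top",(235,140)),("scene",(120,130))):
    im=eyes.read_camera(n)[y:y+125,x:x+170,::-1]
    a.append(cv2.resize(im,None,fx=2.3,fy=2.3,interpolation=cv2.INTER_CUBIC))
cv2.imwrite("pics/a1.png",np.hstack(a))
E
```

```text
t 1.98 p [482.8 -71.2  67.4] F [-0.5 -0.9  0.5] gap -0.2 
axes x [-0.198 -0.98  -0.   ] y [ 0.001 -0.    -1.   ] z [ 0.98  -0.198  0.001]
```

View pics/a1.png

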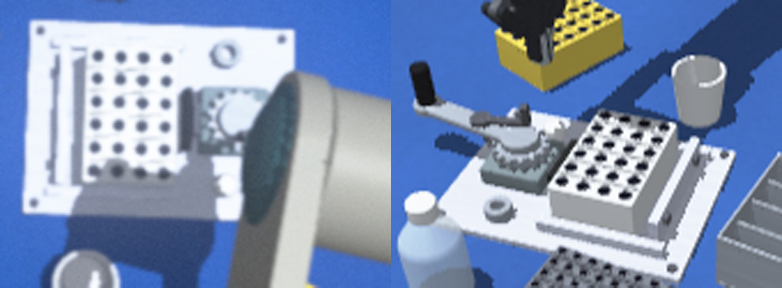

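The fingers (scene half, ~(545,50)) stand on the robot side of the tab (~(521,112)). I'll push the tab in +tool z.

Call:
send_rows(jaw=[1,1,1,1,1,1,1,1], travel=[[0,0.1,1.0],[0,0,1.0],[0,0,0.8],[0,0,0.8],[0,0,0.8],[0,0,0.7],[0,0,0.5],[0,0,0]], dr=[[0,0,0],[0,0,0],[0,0,0],[0,0,0],[0,0,0],[0,0,0],[0,0,0],[0,0,0]])

```text
time_s: 3.08
ee_pos: [537.5, -82.3, 65.5]
tool_rot: [0.448, -0.448, 0.547, -0.547]
ft_force: [0.7, -0.1, 0.1]
finger_gap: -0.2
```

Call:
send_rows(jaw=[1,1,1], travel=[[0,0,0.3],[0,0,0.2],[0,0,0]], dr=[[0,0,0],[0,0,0],[0,0,0]])

```text
time_s: 3.45
ee_pos: [542.3, -83.2, 65.6]
tool_rot: [0.448, -0.448, 0.547, -0.547]
ft_force: [-0.0, 0.6, -0.5]
finger_gap: -0.3
```

```bash
cat >> h.py <<'E'
import cv2
def pic(name,k=2.3):
    a=[]
    for n,(x,y) in (("top",(235,140)),("scene",(120,130))):
        im=eyes.read_camera(n)[:,:,::-1];cv2.imwrite(f"pics/{name}_{n}_raw.png",im)
        a.append(cv2.resize(im[y:y+125,x:x+170],None,fx=k,fy=k,interpolation=cv2.INTER_CUBIC))
    cv2.imwrite(f"pics/{name}.png",np.hstack(a))
E
python3 - <<'E'
from h import *
ps();pic("a2")
E
```

```text
t 3.45 p [542.3 -83.2  65.6] F [-0.   0.6 -0.5] gap -0.3 
axes x [-0.198 -0.98  -0.   ] y [ 0.  0. -1.] z [ 0.98  -0.198  0.   ]
```

View pics/a2.png

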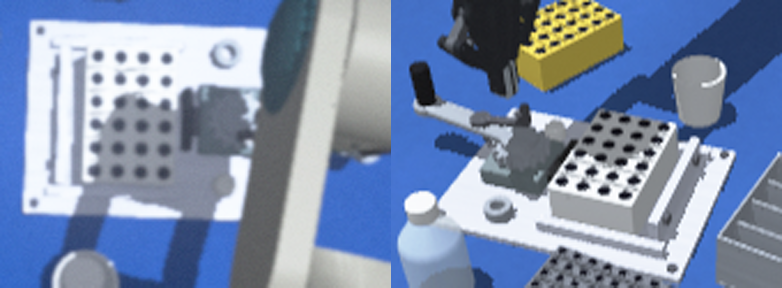

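```bash
python3 - <<'E'
from h import *
p=proj("scene",[542,-83,65.6]);print(p,(p-[120,130])*2.3+[391,0])
im=cv2.imread("pics/a2_scene_raw.png")[130:210,140:240]
cv2.imwrite("pics/a2z.png",cv2.resize(im,None,fx=7,fy=7,interpolation=cv2.INTER_CUBIC))
E
```

```text
[171.92415839 181.86334308] [510.4255643 119.2856891]
```

View pics/a2z.png

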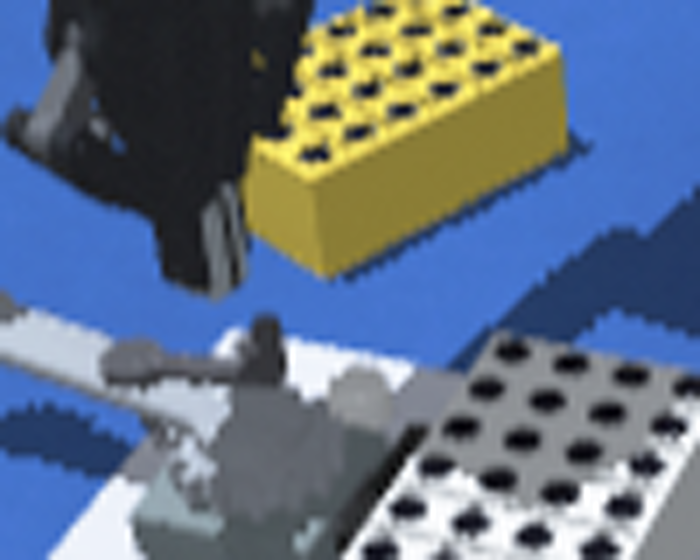

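```bash
python3 - <<'E'
from h import *
print(proj("scene",[482.8,-71.2,67.4]),proj("scene",[482.8,-71.2,87.4]))
for z in(66,75,85,95):print(z,proj("scene",[542,-83,z]),ray("scene",170.7,171.4,z))
print(proj("scene",[184.7,491,197]),proj("scene",[184.7,491,184]),proj("scene",[529,-73,79]))
print(arm.get_state()["q"])
a=cv2.imread("pics/scene0_raw.png")[0:110,400:512];b=cv2.imread("pics/a1_scene_raw.png")[110:220,130:242]
cv2.imwrite("pics/tips.png",cv2.resize(np.hstack([a,b]),None,fx=3.5,fy=3.5,interpolation=cv2.INTER_CUBIC))
E
```

```text
[187.06617654 167.66958338] [186.11861114 160.78422115]
66 [171.90027414 181.72547056] [ 505.9504514  -103.39803454   66.        ]
75 [171.35922759 178.60226401] [516.90385218 -96.74473533  75.        ]
85 [170.74974957 175.08403483] [529.07429748 -89.35218065  85.        ]
95 [170.13133257 171.51420515] [541.24474279 -81.95962597  95.        ]
[443.53121014  93.18197004] [441.88571428  98.14765881] [177.56870549 174.66248089]
[-2.19634329e-01  2.00124431e-01  1.50684822e+00  7.52941270e-05
  1.43468437e+00 -2.06762495e-02][ WARN:0@0.044] global loadsave.cpp:275 findDecoder imread_('pics/a1_scene_raw.png'): can't open/read file: check file path/integrity
Traceback (most recent call last):
TypeError: 'NoneType' object is not subscriptable
```

The reported TCP passed over the tab without force. In the picture the fingertip is at raw (171,171), where I predicted (172,182), which is as if the tips really sit about 29 mm higher. I'll back off, lower the tool, and check again.

Call:
send_rows(jaw=[1,1,1,1,1], travel=[[0,0,-3.0],[-1.0,0,-3.0],[0,1.4,-0.2],[0,1.2,0],[0,0,0]], dr=[[0,0,0],[0,0,0],[0,0,0],[0,0,0],[0,0,0]])

```text
time_s: 4.18
ee_pos: [483.0, -61.3, 38.1]
tool_rot: [0.447, -0.448, 0.548, -0.547]
ft_force: [0.5, -0.5, 0.8]
finger_gap: 0.3
```

```bash
python3 - <<'E'
from h import *
s,R=ps();pic("a3")
print(proj("scene",s["ee_pos"]),proj("scene",s["ee_pos"]+[0,0,29]))
a=cv2.imread("pics/a3_scene_raw.png")[120:220,130:242]
cv2.imwrite("pics/tips.png",cv2.resize(a,None,fx=6,fy=6,interpolation=cv2.INTER_CUBIC))
E
```

```text
t 4.17 p [483.  -61.3  38.1] F [ 0.5 -0.5  0.8] gap 0.3 
axes x [-0.198 -0.98  -0.   ] y [-0.003  0.001 -1.   ] z [ 0.98  -0.198 -0.003]
[192.13309407 178.14470478] [190.87611007 168.48494742]
```

View pics/tips.png

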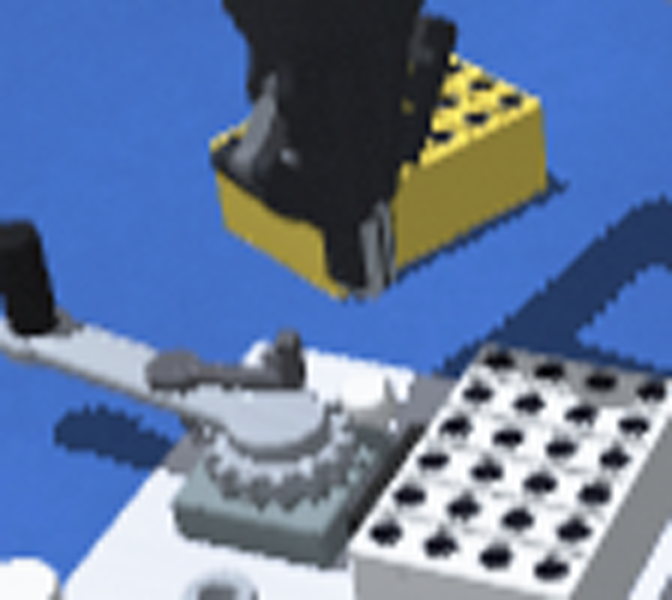

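The tip is at raw (190,170), matching the +29 mm offset, so the true tip height is about 66 mm, which is tab height. Pushing.

Call:
send_rows(jaw=[1,1,1,1,1,1], travel=[[0.6,0,0.8],[0,0,0.8],[0,0,0.7],[0,0,0.7],[0,0,0.7],[0,0,0]], dr=[[0,0,0],[0,0,0],[0,0,0],[0,0,0],[0,0,0],[0,0,0]])

```text
time_s: 5.03
ee_pos: [518.8, -74.3, 39.4]
tool_rot: [0.448, -0.448, 0.547, -0.547]
ft_force: [0.4, -0.3, -0.3]
finger_gap: 0.1
```

Call:
send_rows(jaw=[1,1,1,1], travel=[[0,0,0.6],[0,0,0.6],[0,0,0.5],[0,0,0]], dr=[[0,0,0],[0,0,0],[0,0,0],[0,0,0]])

```text
time_s: 5.52
ee_pos: [535.7, -78.1, 39.7]
tool_rot: [-0.448, 0.448, -0.547, 0.548]
ft_force: [0.3, -0.0, 0.5]
finger_gap: 0.1
```

Call:
send_rows(jaw=[1,1,1,1], travel=[[0,0,0.3],[0,0,0.2],[0,0,0.2],[0,0,0]], dr=[[0,0,0],[0,0,0],[0,0,0],[0,0,0]])

```text
time_s: 6.02
ee_pos: [542.2, -79.2, 39.7]
tool_rot: [-0.448, 0.448, -0.547, 0.547]
ft_force: [-0.5, 0.7, -0.4]
finger_gap: 0.0
```

```bash
python3 - <<'E'
from h import *
s,R=ps();pic("a4")
a=cv2.imread("pics/a4_scene_raw.png")[120:220,130:242]
cv2.imwrite("pics/tips2.png",cv2.resize(a,None,fx=6,fy=6,interpolation=cv2.INTER_CUBIC))
E
```

```text
t 6.03 p [542.2 -79.2  39.7] F [-0.5  0.7 -0.4] gap 0.0 
axes x [-0.198 -0.98   0.   ] y [ 0. -0. -1.] z [ 0.98  -0.198  0.   ]
```

View pics/tips2.png

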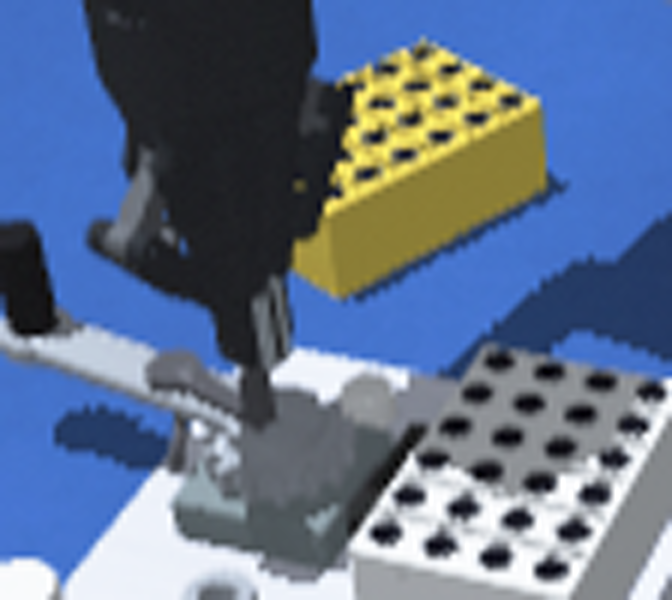

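The tab has swung over, to about (258,390) in the crop. I'll press on to feel its stop.

Call:
send_rows(jaw=[1,1], travel=[[0,0,0.3],[0,0,0.1]], dr=[[0,0,0],[0,0,0]])

```text
time_s: 6.38
ee_pos: [546.0, -80.2, 39.6]
tool_rot: [-0.448, 0.448, -0.547, 0.547]
ft_force: [-2.4, -1.1, 0.1]
finger_gap: 0.1
```

Call:
send_rows(jaw=[1], travel=[[0,0,0.2]], dr=[[0,0,0]])

```text
time_s: 6.5
ee_pos: [547.9, -80.5, 39.5]
tool_rot: [0.448, -0.448, 0.547, -0.547]
ft_force: [-2.4, -2.1, 0.5]
finger_gap: -0.3
```

Call:
send_rows(jaw=[1], travel=[[0,0,0.2]], dr=[[0,0,0]])

```text
time_s: 6.62
ee_pos: [549.8, -80.8, 39.5]
tool_rot: [0.448, -0.448, 0.547, -0.547]
ft_force: [-3.4, -1.2, 0.1]
finger_gap: -0.2
```

Call:
send_rows(jaw=[1], travel=[[0,0,0.2]], dr=[[0,0,0]])

```text
time_s: 6.75
ee_pos: [551.8, -81.2, 39.4]
tool_rot: [0.448, -0.448, 0.547, -0.547]
ft_force: [-2.6, -1.4, -0.1]
finger_gap: -0.1
```

Call:
send_rows(jaw=[1], travel=[[0,0,0.2]], dr=[[0,0,0]])

```text
time_s: 6.88
ee_pos: [553.0, -81.5, 39.2]
tool_rot: [0.447, -0.448, 0.548, -0.547]
ft_force: [-8.7, -0.6, 2.0]
finger_gap: 0.2
```

Call:
send_rows(jaw=[1], travel=[[0,0,0.2]], dr=[[0,0,0]])

```text
time_s: 7.0
ee_pos: [553.7, -81.6, 38.9]
tool_rot: [0.446, -0.449, 0.549, -0.546]
ft_force: [-15.0, 0.5, 5.2]
finger_gap: -0.3
```

```bash
python3 - <<'E'
from h import *
s,R=ps();pic("a5")
a=cv2.imread("pics/a5_scene_raw.png")[120:220,130:242]
cv2.imwrite("pics/tips3.png",cv2.resize(a,None,fx=6,fy=6,interpolation=cv2.INTER_CUBIC))
E
```

```text
t 7.0 p [553.7 -81.6  38.9] F [-15.    0.5   5.2] gap -0.3 
axes x [-0.198 -0.98   0.   ] y [-0.006  0.001 -1.   ] z [ 0.98  -0.198 -0.006]
```

View pics/tips3.png

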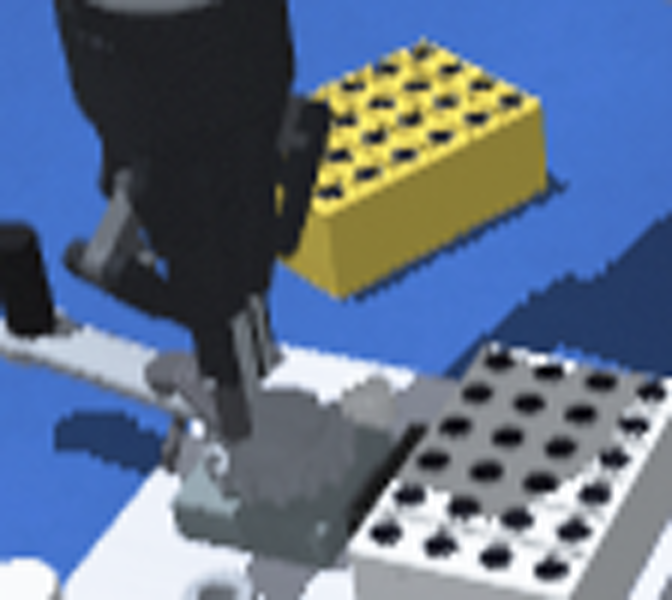

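The lever is on its stop (15 N). The crop shows the tab beyond the fingers at about (235,410). Backing off, rising and going to the post.

Call:
send_rows(jaw=[1,1,1,1,1,-0.2], travel=[[0,0,-1.0],[0,-3.0,-0.5],[0,-4.0,0],[4.5,0,0],[4.5,0,0],[0,0,0]], dr=[[0,0,0],[0,0,0],[0,0,0],[0,0,0],[0,0,0],[0,0,0]], force=60)

```text
time_s: 7.85
ee_pos: [523.2, -169.3, 110.0]
tool_rot: [-0.447, 0.446, -0.547, 0.549]
ft_force: [0.4, -0.5, -0.4]
finger_gap: 16.9
```

```bash
python3 - <<'E'
from h import *
s,R=ps();pic("a6",2.3)
a=cv2.imread("pics/a6_scene_raw.png")[110:210,110:210]
b=cv2.imread("pics/a6_top_raw.png")[150:250,310:410]
cv2.imwrite("pics/a6z.png",cv2.resize(np.hstack([a,b]),None,fx=4,fy=4,interpolation=cv2.INTER_CUBIC))
print(proj("scene",s["ee_pos"]+[0,0,29]))
to([522.5,-190,100])
E
```

```text
t 7.85 p [ 523.2 -169.3  110. ] F [ 0.4 -0.5 -0.4] gap 16.9 
axes x [-0.201 -0.98   0.   ] y [ 0.002 -0.    -1.   ] z [ 0.98  -0.201  0.002]
[136.32440288 144.84425794]
travel cm [2.29 0.98 0.35]
```

View pics/a6z.png

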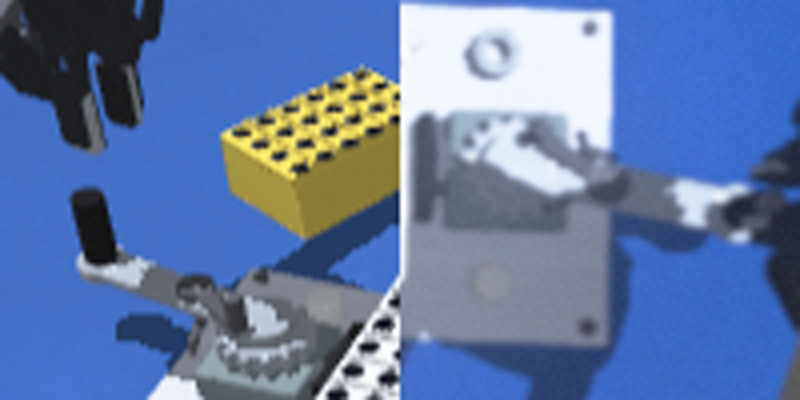

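Lever flipped: the tab in the top crop is at about (540,130), on the tighten side. The post is unmoved. Descending over it.

Call:
send_rows(jaw=[-0.3,-0.3,-0.3,-0.3,-0.3,-0.3], travel=[[2.3,0,0.3],[0,0,0],[0,2.5,0],[0,2.5,0],[0,2.6,0],[0,0,0]], dr=[[0,0,0],[0,0,0],[0,0,0],[0,0,0],[0,0,0],[0,0,0]])

```text
time_s: 8.7
ee_pos: [520.6, -188.3, 31.5]
tool_rot: [0.448, -0.449, 0.548, -0.545]
ft_force: [-0.4, -0.6, 1.0]
finger_gap: 55.1
```

```bash
python3 - <<'E'
from h import *
s,R=ps();pic("a7",2.3)
a=cv2.imread("pics/a7_scene_raw.png")[110:210,110:210]
b=cv2.imread("pics/a7_top_raw.png")[150:250,340:440]
cv2.imwrite("pics/a7z.png",cv2.resize(np.hstack([a,b]),None,fx=4,fy=4,interpolation=cv2.INTER_CUBIC))
E
```

```text
t 8.7 p [ 520.6 -188.3   31.5] F [-0.4 -0.6  1. ] gap 55.1 
axes x [-0.196 -0.981 -0.002] y [-0.004  0.002 -1.   ] z [ 0.981 -0.196 -0.004]
```

View pics/a7z.png

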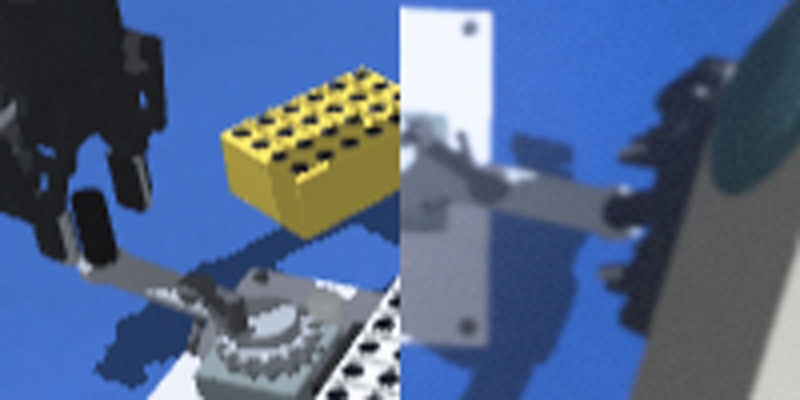

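The fingers straddle the post, with the post between the tips in both views. Closing.

Call:
send_rows(jaw=[0.2,0.4,0.5,0.7,0.8,0.8], travel=[[0,0,0],[0,0,0],[0,0,0],[0,0,0],[0,0,0],[0,0,0]], dr=[[0,0,0],[0,0,0],[0,0,0],[0,0,0],[0,0,0],[0,0,0]], force=60)

```text
time_s: 9.55
ee_pos: [522.0, -190.4, 34.2]
tool_rot: [-0.448, 0.448, -0.547, 0.547]
ft_force: [-1.3, 0.8, 5.4]
finger_gap: 18.3
```

```bash
python3 - <<'E'
from h import *
s,R=ps();print(s["q"])
E
```

```text
t 9.55 p [ 522.  -190.4   34.2] F [-1.3  0.8  5.4] gap 18.3 
axes x [-0.198 -0.98   0.   ] y [ 0.001 -0.    -1.   ] z [ 0.98  -0.198  0.001]
[-4.16326724e-01  2.51308176e-01  1.51352033e+00  1.20235847e-04
  1.37573753e+00 -2.17352090e-01]
```

Call:
send_rows(jaw=[0.8,0.8,0.8,0.8,0.8,0.8], travel=[[0,-0.3,0],[-0.04,0,0.93],[-0.04,0,0.93],[-0.04,0,0.93],[-0.04,0,0.93],[0,0,0]], dr=[[0,0,0],[0,-0.078,0],[0,-0.078,0],[0,-0.078,0],[0,-0.078,0],[0,0,0]])

```text
time_s: 10.3
ee_pos: [558.2, -192.9, 34.4]
tool_rot: [-0.527, 0.528, -0.471, 0.471]
ft_force: [3.7, -7.4, -9.8]
finger_gap: 18.4
```

```bash
cat >> h.py <<'E'
def hs(c=(546.5,-73)):
    s,R=ps();p=s["ee_pos"][:2]-c;F=s["ft_force"]
    a=np.arctan2(-p[0],-p[1]);d=np.array([-np.sin(a),-np.cos(a)]);t=np.array([-np.cos(a),np.sin(a)]) # t: clockwise dir
    print("r",round(np.hypot(*p),1),"theta nest",round(a-0.019,3),"tool ang",round(np.arctan2(-R[0,0],-R[1,0])-.019,3),"resist(cw)",round(-F[:2]@t,2),"radial",round(F[:2]@d,2),"torque",np.round(s["wrist_torque"],2))
E
python3 -c "
from h import *
hs()"
```

```text
t 10.3 p [ 558.2 -192.9   34.4] F [ 3.7 -7.4 -9.8] gap 18.4 
axes x [ 0.113 -0.994  0.001] y [-0.002 -0.001 -1.   ] z [ 0.994  0.113 -0.002]
r 120.5 theta nest -0.116 tool ang -0.132 resist(cw) 2.92 radial 7.76 torque [-1.02 -0.64 -0.18]
```

Call:
send_rows(jaw=[0.8,0.8,0.8,0.8,0.8,0.8,0.8], travel=[[0.15,0.2,0],[-0.04,0,0.93],[-0.04,0,0.93],[-0.04,0,0.93],[-0.04,0,0.93],[-0.04,0,0.93],[0,0,0]], dr=[[0,0,0],[0,-0.078,0],[0,-0.078,0],[0,-0.078,0],[0,-0.078,0],[0,-0.078,0],[0,0,0]])

```text
time_s: 11.18
ee_pos: [603.7, -179.9, 34.3]
tool_rot: [-0.609, 0.609, -0.359, 0.36]
ft_force: [4.3, -5.0, -3.2]
finger_gap: 18.5
```

```bash
python3 -c "
from h import *
hs();pic('a8')"
```

```text
t 11.18 p [ 603.7 -179.9   34.3] F [ 4.3 -5.  -3.2] gap 18.5 
axes x [ 0.483 -0.876  0.002] y [ 0.001 -0.002 -1.   ] z [0.876 0.483 0.   ]
r 121.3 theta nest -0.51 tool ang -0.523 resist(cw) 1.39 radial 6.43 torque [-0.79 -0.73 -0.13]
```

View pics/a8.png

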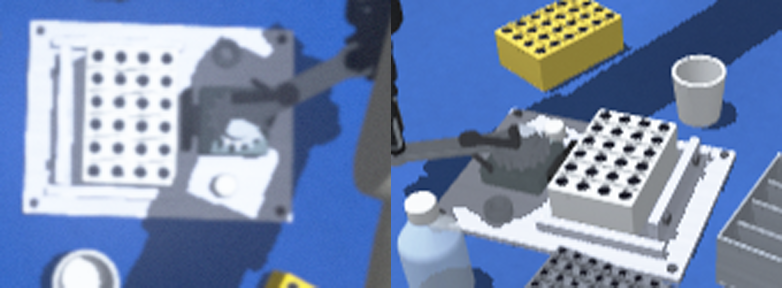

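```bash
python3 -c "
from h import *
from scipy.optimize import least_squares
P=np.array([[522,-190.4],[558.2,-192.9],[603.7,-179.9]])
print(least_squares(lambda c:np.hypot(*(P-c).T)-120,[546,-73]).x)
print(least_squares(lambda c:np.hypot(*(P-c[:2]).T)-c[2],[546,-73,120]).x)"
```

```text
[548.48778581 -73.33470205]
[548.34388209 -72.27858732 121.02342028]
```

Call:
send_rows(jaw=[0.8,0.8,0.8], travel=[[0.1,0.1,0],[-0.04,0,0.9],[0,0,0]], dr=[[0,0,0],[0,-0.075,0],[0,0,0]])

```text
time_s: 11.65
ee_pos: [611.8, -175.3, 34.3]
tool_rot: [0.622, -0.622, 0.336, -0.337]
ft_force: [2.1, -1.8, 2.3]
finger_gap: 18.0
```

```bash
python3 -c "
from h import *
hs()"
```

```text
t 11.65 p [ 611.8 -175.3   34.3] F [ 2.1 -1.8  2.3] gap 18.0 
axes x [ 0.546 -0.838  0.001] y [ 0.002 -0.001 -1.   ] z [0.838 0.546 0.001]
r 121.4 theta nest -0.587 tool ang -0.597 resist(cw) 0.82 radial 2.68 torque [-0.21 -0.35 -0.03]
```

Call:
send_rows(jaw=[0.8,0.8,0.8,0.8,0.8], travel=[[-0.04,0,-0.96],[-0.04,0,-0.96],[-0.04,0,-0.96],[-0.04,0,-0.96],[0,0,0]], dr=[[0,0.08,0],[0,0.08,0],[0,0.08,0],[0,0.08,0],[0,0,0]])

```text
time_s: 12.28
ee_pos: [576.6, -190.0, 34.3]
tool_rot: [0.561, -0.559, 0.432, -0.432]
ft_force: [5.0, 1.0, 1.4]
finger_gap: 18.4
```

```bash
sed -i 's/546.5,-73)/548.4,-73)/' h.py; python3 -c "
from h import *
hs()"
```

```text
t 12.28 p [ 576.6 -190.    34.3] F [5.  1.  1.4] gap 18.4 
axes x [ 0.254 -0.967 -0.   ] y [ 0.002  0.001 -1.   ] z [0.967 0.254 0.003]
r 120.4 theta nest -0.256 tool ang -0.275 resist(cw) 5.12 radial 0.16 torque [ 0.33 -0.63  0.06]
```

Call:
send_rows(jaw=[0.8,0.8,0.8], travel=[[-0.02,0,-0.6],[-0.02,0,-0.6],[0,0,0]], dr=[[0,0.05,0],[0,0.05,0],[0,0,0]])

```text
time_s: 12.65
ee_pos: [565.2, -192.2, 34.3]
tool_rot: [0.539, -0.537, 0.459, -0.46]
ft_force: [6.2, 3.1, 2.8]
finger_gap: 18.3
```

```bash
python3 -c "
from h import *
hs()"
```

```text
t 12.65 p [ 565.2 -192.2   34.3] F [6.2 3.1 2.8] gap 18.3 
axes x [ 0.157 -0.988 -0.001] y [ 0.003  0.001 -1.   ] z [0.988 0.157 0.003]
r 120.4 theta nest -0.159 tool ang -0.176 resist(cw) 6.61 radial -2.15 torque [ 0.39 -0.67  0.13]
```

Call:
send_rows(jaw=[0.8,0.8,0.8,0.8], travel=[[-0.02,0,-0.6],[-0.02,0,-0.6],[0,0,0],[0,0,0]], dr=[[0,0.05,0],[0,0.05,0],[0,0,0],[0,0,0]])

```text
time_s: 13.15
ee_pos: [553.4, -193.3, 34.3]
tool_rot: [0.515, -0.513, 0.485, -0.486]
ft_force: [5.5, 2.3, 2.7]
finger_gap: 18.5
```

```bash
python3 -c "
from h import *
hs();pic('b1')"
```

```text
t 13.15 p [ 553.4 -193.3   34.3] F [5.5 2.3 2.7] gap 18.5 
axes x [ 0.058 -0.998 -0.001] y [ 0.003  0.001 -1.   ] z [0.998 0.058 0.003]
r 120.4 theta nest -0.06 tool ang -0.077 resist(cw) 5.62 radial -2.02 torque [ 0.41 -0.72  0.13]
```

View pics/b1.png

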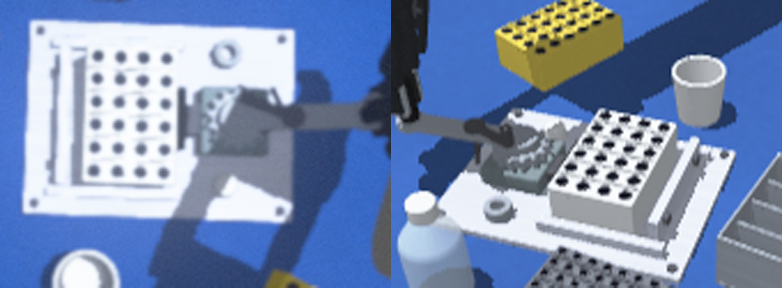

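Pad is moving (dark strip at x≈182) and close to the rack. Finishing the stroke.

Call:
send_rows(jaw=[0.8,0.8,0.8,0.8,0.8], travel=[[-0.02,0,-0.84],[-0.02,0,-0.84],[-0.02,0,-0.84],[-0.02,0,-0.84],[0,0,0]], dr=[[0,0.07,0],[0,0.07,0],[0,0.07,0],[0,0.07,0],[0,0,0]])

```text
time_s: 13.88
ee_pos: [520.0, -189.9, 34.3]
tool_rot: [0.443, -0.44, 0.552, -0.552]
ft_force: [6.4, 6.8, 2.0]
finger_gap: 18.4
```

```bash
python3 -c "
from h import *
hs()"
```

```text
t 13.88 p [ 520.  -189.9   34.3] F [6.4 6.8 2. ] gap 18.4 
axes x [-0.22  -0.975 -0.003] y [ 0.003  0.003 -1.   ] z [ 0.975 -0.22   0.003]
r 120.3 theta nest 0.219 tool ang 0.203 resist(cw) 4.6 radial -8.16 torque [ 1.05 -0.9   0.1 ]
```

Call:
send_rows(jaw=[0.8,0.8,0.8,0.8,0.8,0.8], travel=[[-0.02,0,-0.84],[-0.02,0,-0.84],[-0.02,0,-0.84],[-0.02,0,-0.84],[0,0,0],[0,0,0]], dr=[[0,0.07,0],[0,0.07,0],[0,0.07,0],[0,0.07,0],[0,0,0],[0,0,0]])

```text
time_s: 14.62
ee_pos: [489.4, -177.8, 34.3]
tool_rot: [0.363, -0.358, 0.609, -0.608]
ft_force: [10.5, 10.9, 1.0]
finger_gap: 18.2
```

```bash
python3 -c "
from h import *
hs();pic('b2')"
```

```text
t 14.62 p [ 489.4 -177.8   34.3] F [10.5 10.9  1. ] gap 18.2 
axes x [-0.48  -0.877 -0.006] y [ 0.005  0.004 -1.   ] z [ 0.877 -0.48   0.002]
r 120.3 theta nest 0.493 tool ang 0.482 resist(cw) 3.85 radial -14.64 torque [ 1.48 -1.41  0.33]
```

View pics/b2.png

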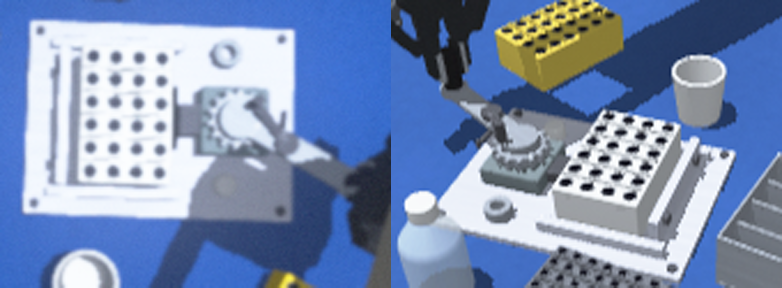

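Call:
send_rows(jaw=[0.8,0.8,0.8,0.8,0.8,0.8,0.8,0.8], travel=[[-0.3,0,0],[-0.04,0,0.96],[-0.04,0,0.96],[-0.04,0,0.96],[-0.04,0,0.96],[-0.04,0,0.96],[-0.04,0,0.96],[0,0,0]], dr=[[0,0,0],[0,-0.08,0],[0,-0.08,0],[0,-0.08,0],[0,-0.08,0],[0,-0.08,0],[0,-0.08,0],[0,0,0]])

```text
time_s: 15.72
ee_pos: [544.2, -193.3, 34.3]
tool_rot: [-0.494, 0.495, -0.505, 0.506]
ft_force: [-1.8, -3.5, 5.9]
finger_gap: 18.5
```

```bash
python3 -c "
from h import *
hs()"
```

```text
t 15.72 p [ 544.2 -193.3   34.3] F [-1.8 -3.5  5.9] gap 18.5 
axes x [-0.023 -1.     0.001] y [ 0.    -0.001 -1.   ] z [ 1.    -0.023  0.   ]
r 120.4 theta nest 0.016 tool ang 0.004 resist(cw) -1.67 radial 3.54 torque [-0.52  0.2   0.29]
```

Call:
send_rows(jaw=[0.8,0.8,0.8,0.8,0.8,0.8,0.8,0.8,0.8], travel=[[0.05,0,0],[-0.03,0,0.96],[-0.03,0,0.96],[-0.03,0,0.96],[-0.03,0,0.96],[-0.03,0,0.96],[-0.03,0,0.96],[-0.03,0,0.96],[0,0,0]], dr=[[0,0,0],[0,-0.08,0],[0,-0.08,0],[0,-0.08,0],[0,-0.08,0],[0,-0.08,0],[0,-0.08,0],[0,-0.08,0],[0,0,0]])

```text
time_s: 16.85
ee_pos: [608.7, -177.2, 34.3]
tool_rot: [-0.614, 0.615, -0.349, 0.35]
ft_force: [0.3, -5.0, 5.0]
finger_gap: 18.3
```

```bash
python3 -c "
from h import *
hs();pic('b3')
a=cv2.imread('pics/b3_top_raw.png')[140:250,235:365]
cv2.imwrite('pics/b3z.png',cv2.resize(a,None,fx=5,fy=5,interpolation=cv2.INTER_CUBIC))"
```

```text
t 16.85 p [ 608.7 -177.2   34.3] F [ 0.3 -5.   5. ] gap 18.3 
axes x [ 0.511 -0.86   0.002] y [ 0.001 -0.001 -1.   ] z [0.86  0.511 0.   ]
r 120.4 theta nest -0.543 tool ang -0.555 resist(cw) -2.28 radial 4.45 torque [-0.55 -0.14  0.25]
```

View pics/b3z.png

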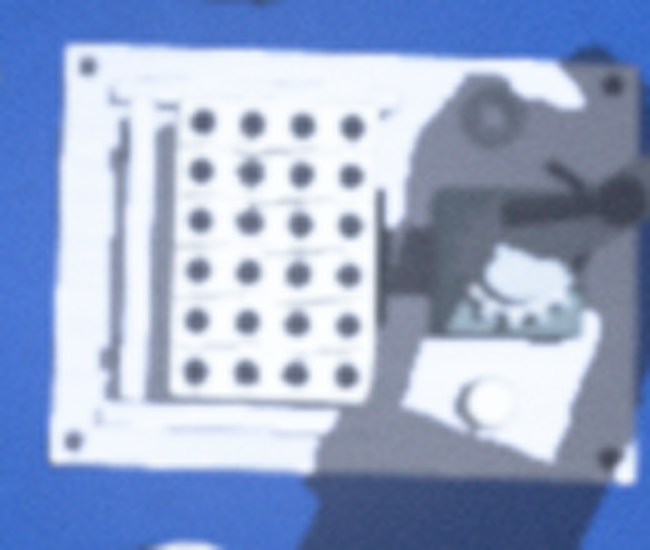

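The rack has slid about 5 mm and roughly 6–7 mm remains. Second stroke: quick at first, then small steps.

Call:
send_rows(jaw=[0.8,0.8,0.8,0.8,0.8,0.8,0.8,0.8], travel=[[0.05,0.1,0],[-0.04,0,-0.72],[-0.04,0,-0.72],[-0.03,0,-0.72],[-0.03,0,-0.72],[-0.01,0,-0.48],[0,0,0],[0,0,0]], dr=[[0,0,0],[0,0.06,0],[0,0.06,0],[0,0.06,0],[0,0.06,0],[0,0.04,0],[0,0,0],[0,0,0]])

```text
time_s: 17.95
ee_pos: [578.6, -189.6, 34.2]
tool_rot: [0.56, -0.559, 0.431, -0.433]
ft_force: [2.9, -1.2, 7.9]
finger_gap: 18.4
```

```bash
python3 -c "
from h import *
hs()"
```

```text
t 17.95 p [ 578.6 -189.6   34.2] F [ 2.9 -1.2  7.9] gap 18.4 
axes x [ 0.253 -0.967  0.001] y [ 0.004 -0.001 -1.   ] z [0.967 0.253 0.003]
r 120.5 theta nest -0.272 tool ang -0.275 resist(cw) 2.49 radial 1.87 torque [-0.22 -0.37  0.45]
```

Call:
send_rows(jaw=[0.8,0.8,0.8,0.8], travel=[[0,-0.15,-0.6],[-0.03,0,-0.6],[0,0,0],[0,0,0]], dr=[[0,0.05,0],[0,0.05,0],[0,0,0],[0,0,0]])

```text
time_s: 18.45
ee_pos: [566.2, -192.1, 34.3]
tool_rot: [0.538, -0.537, 0.459, -0.46]
ft_force: [4.7, -2.4, 2.2]
finger_gap: 18.7
```

```bash
python3 -c "
from h import *
hs()"
```

```text
t 18.45 p [ 566.2 -192.1   34.3] F [ 4.7 -2.4  2.2] gap 18.7 
axes x [ 0.156 -0.988  0.   ] y [ 0.002 -0.    -1.   ] z [0.988 0.156 0.002]
r 120.4 theta nest -0.167 tool ang -0.176 resist(cw) 4.31 radial 3.04 torque [-0.43 -0.6   0.34]
```

Call:
send_rows(jaw=[0.8,0.8,0.8,0.8], travel=[[-0.01,0,-0.48],[-0.02,0,-0.48],[0,0,0],[0,0,0]], dr=[[0,0.04,0],[0,0.04,0],[0,0,0],[0,0,0]])

```text
time_s: 18.95
ee_pos: [556.6, -193.1, 34.3]
tool_rot: [0.519, -0.518, 0.48, -0.481]
ft_force: [4.6, -2.8, 3.1]
finger_gap: 18.3
```

```bash
python3 -c "
from h import *
hs();pic('b4')
a=cv2.imread('pics/b4_top_raw.png')[140:250,235:365]
cv2.imwrite('pics/b4z.png',cv2.resize(a,None,fx=5,fy=5,interpolation=cv2.INTER_CUBIC))"
```

```text
t 18.95 p [ 556.6 -193.1   34.3] F [ 4.6 -2.8  3.1] gap 18.3 
axes x [ 0.077 -0.997  0.   ] y [ 0.002 -0.    -1.   ] z [0.997 0.077 0.002]
r 120.4 theta nest -0.087 tool ang -0.096 resist(cw) 4.38 radial 3.14 torque [-0.44 -0.66  0.38]
```

View pics/b4z.png

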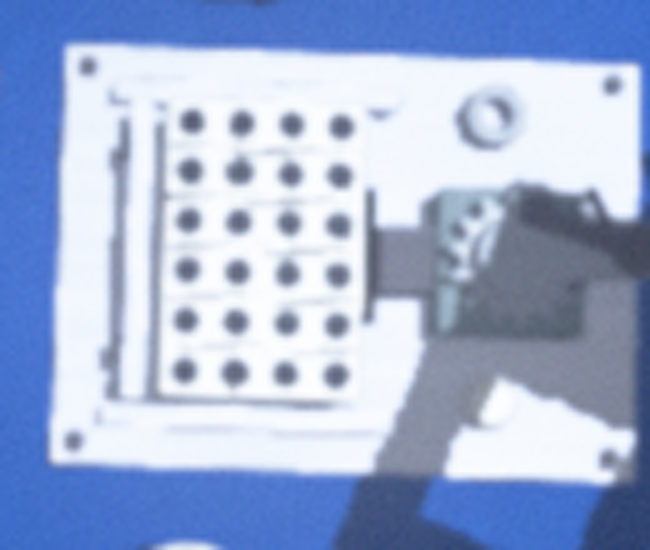

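The rack is nearly at the stop. Holding the post firmly adds a wrist moment to the reading, so I'll loosen the jaws to a loose cage and push with one finger for a clean force reading.

Call:
send_rows(jaw=[0.42,0.42,0.42], travel=[[0,-0.1,0],[0,0,0],[0,0,0]], dr=[[0,0,0],[0,0,0],[0,0,0]], force=100)

```text
time_s: 19.42
ee_pos: [556.2, -192.6, 34.2]
tool_rot: [0.519, -0.518, 0.481, -0.48]
ft_force: [5.6, -2.1, -2.6]
finger_gap: 25.0
```

```bash
cat >> h.py <<'E'
def meas(n=8,c=(548.4,-73)):
    r=[]
    for i in range(n):
        s,R=st();p=s["ee_pos"][:2]-c;F=s["ft_force"]
        d=p/np.hypot(*p);t=np.array([d[1],-d[0]])
        r.append([-F[:2]@t,F[:2]@d,F[2],s["wrist_torque"][2]]);eyes.read_camera("top")
    r=np.array(r);a=np.arctan2(-p[0],-p[1])-.019
    m=r.mean(0)
    print("t",round(s["time_s"],2),"theta",round(a,3),"r",round(np.hypot(*p),1),"gap",round(s["finger_gap"],1),"resist",round(m[0],2),"sd",round(r[:,0].std(),2),"radial",round(m[1],2),"z",round(m[2],2),"Tz",round(m[3],3),"E",round(m[0]+m[3]/.12,2))
E
python3 -c "
from h import *
hs();meas()"
```

```text
t 19.43 p [ 556.2 -192.6   34.2] F [ 5.6 -2.1 -2.6] gap 25.0 
axes x [ 0.076 -0.997 -0.001] y [ 0.     0.001 -1.   ] z [0.997 0.076 0.   ]
r 119.8 theta nest -0.084 tool ang -0.095 resist(cw) 5.42 radial 2.43 torque [-0.3  -0.84 -0.02]
t 19.77 theta -0.084 r 119.8 gap 24.7 resist 5.38 sd 0.28 radial 1.98 z -2.35 Tz -0.048 E 4.99
```

Call:
send_rows(jaw=[0.42,0.42,0.42], travel=[[0,0,-0.48],[0,0,0],[0,0,0]], dr=[[0,0.04,0],[0,0,0],[0,0,0]])

```text
time_s: 20.2
ee_pos: [551.6, -192.8, 34.2]
tool_rot: [0.51, -0.509, 0.491, -0.491]
ft_force: [7.3, -1.3, -3.1]
finger_gap: 25.0
```

```bash
python3 -c "
from h import *
meas(6)"
```

```text
t 20.45 theta -0.046 r 119.9 gap 24.9 resist 7.1 sd 0.36 radial 1.46 z -3.16 Tz -0.015 E 6.97
```

Call:
send_rows(jaw=[0.42,0.42,0.42], travel=[[0,0,-0.36],[0,0,0],[0,0,0]], dr=[[0,0.03,0],[0,0,0],[0,0,0]])

```text
time_s: 20.88
ee_pos: [548.1, -192.9, 34.2]
tool_rot: [0.502, -0.501, 0.499, -0.498]
ft_force: [6.9, -0.9, -3.2]
finger_gap: 24.9
```

```bash
python3 -c "
from h import *
meas(6)"
```

```text
t 21.12 theta -0.017 r 119.8 gap 24.3 resist 6.95 sd 0.24 radial 1.13 z -2.95 Tz -0.038 E 6.63
```

Call:
send_rows(jaw=[0.42,0.42,0.42], travel=[[0,0,-0.36],[0,0,0],[0,0,0]], dr=[[0,0.03,0],[0,0,0],[0,0,0]])

```text
time_s: 21.55
ee_pos: [544.5, -192.8, 34.2]
tool_rot: [0.495, -0.493, 0.506, -0.506]
ft_force: [7.4, -0.5, -3.3]
finger_gap: 24.7
```

```bash
python3 -c "
from h import *
meas(6)"
```

```text
t 21.8 theta 0.013 r 119.8 gap 24.6 resist 7.25 sd 0.3 radial 0.36 z -3.46 Tz 0.003 E 7.28
```

Call:
send_rows(jaw=[0.42,0.42,0.42], travel=[[-0.01,0,-0.36],[0,0,0],[0,0,0]], dr=[[0,0.03,0],[0,0,0],[0,0,0]])

```text
time_s: 22.22
ee_pos: [540.9, -192.6, 34.2]
tool_rot: [0.487, -0.486, 0.513, -0.513]
ft_force: [7.1, -0.7, -2.8]
finger_gap: 25.1
```

```bash
python3 -c "
from h import *
meas(6);pic('b5')
a=cv2.imread('pics/b5_top_raw.png')[140:250,235:365]
cv2.imwrite('pics/b5z.png',cv2.resize(a,None,fx=5,fy=5,interpolation=cv2.INTER_CUBIC))"
```

```text
t 22.48 theta 0.044 r 119.8 gap 24.7 resist 7.11 sd 0.17 radial 0.6 z -3.32 Tz -0.007 E 7.05
```

View pics/b5z.png

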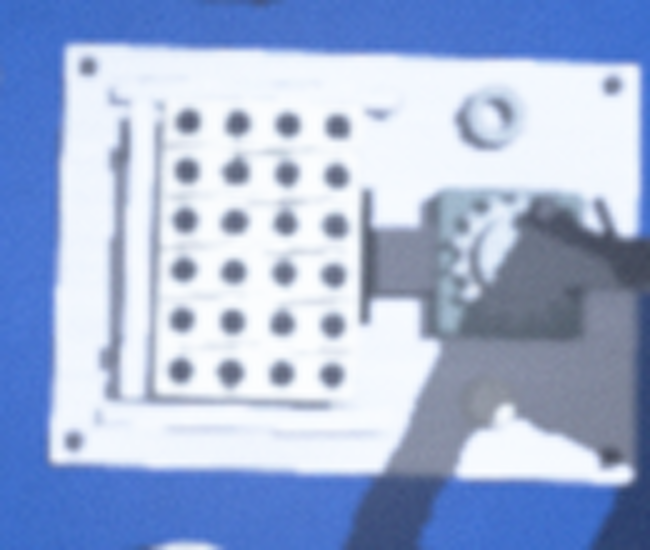

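Still sliding at a steady ~7.1 N paused, with only a thin gap left at the stop.

Call:
send_rows(jaw=[0.42,0.42,0.42], travel=[[-0.01,0,-0.36],[0,0,0],[0,0,0]], dr=[[0,0.03,0],[0,0,0],[0,0,0]])

```text
time_s: 23.0
ee_pos: [537.3, -192.3, 34.2]
tool_rot: [0.479, -0.478, 0.521, -0.52]
ft_force: [7.7, -0.4, -3.1]
finger_gap: 24.5
```

```bash
python3 -c "
from h import *
meas(5)"
```

```text
t 23.2 theta 0.074 r 119.9 gap 24.7 resist 7.65 sd 0.45 radial 0.12 z -3.19 Tz -0.026 E 7.44
```

Call:
send_rows(jaw=[0.42,0.42,0.42], travel=[[-0.01,0,-0.36],[0,0,0],[0,0,0]], dr=[[0,0.03,0],[0,0,0],[0,0,0]])

```text
time_s: 23.62
ee_pos: [533.7, -192.0, 34.2]
tool_rot: [0.471, -0.47, 0.528, -0.527]
ft_force: [6.8, -0.1, -3.7]
finger_gap: 24.6
```

```bash
python3 -c "
from h import *
meas(5)"
```

```text
t 23.82 theta 0.104 r 119.9 gap 24.5 resist 6.86 sd 0.35 radial -0.23 z -3.17 Tz 0.027 E 7.08
```

Call:
send_rows(jaw=[0.42,0.42,0.42], travel=[[-0.01,0,-0.36],[0,0,0],[0,0,0]], dr=[[0,0.03,0],[0,0,0],[0,0,0]])

```text
time_s: 24.25
ee_pos: [530.1, -191.5, 34.2]
tool_rot: [0.463, -0.462, 0.535, -0.534]
ft_force: [7.0, -0.1, -3.9]
finger_gap: 24.7
```

```bash
python3 -c "
from h import *
meas(5)"
```

```text
t 24.45 theta 0.134 r 119.9 gap 24.7 resist 7.51 sd 0.35 radial -0.43 z -3.41 Tz 0.01 E 7.6
```

Mean ≈ 7.2 N so far, possibly just rising. On with 0.02–0.03 rad steps.

Call:
send_rows(jaw=[0.42,0.42,0.42], travel=[[-0.01,0,-0.36],[0,0,0],[0,0,0]], dr=[[0,0.03,0],[0,0,0],[0,0,0]])

```text
time_s: 24.88
ee_pos: [526.6, -190.9, 34.2]
tool_rot: [0.455, -0.454, 0.542, -0.541]
ft_force: [6.9, -1.2, -3.4]
finger_gap: 25.0
```

```bash
python3 -c "
from h import *
meas(6)"
```

```text
t 25.12 theta 0.164 r 119.8 gap 24.5 resist 7.34 sd 0.35 radial -0.63 z -3.13 Tz 0.011 E 7.43
```

Call:
send_rows(jaw=[0.42,0.42,0.42], travel=[[-0.01,0,-0.36],[0,0,0],[0,0,0]], dr=[[0,0.03,0],[0,0,0],[0,0,0]])

```text
time_s: 25.55
ee_pos: [523.0, -190.2, 34.2]
tool_rot: [0.447, -0.446, 0.548, -0.548]
ft_force: [7.9, -1.1, -3.3]
finger_gap: 24.8
```

```bash
python3 -c "
from h import *
meas(6);pic('b6')
a=cv2.imread('pics/b6_top_raw.png')[140:250,235:365]
cv2.imwrite('pics/b6z.png',cv2.resize(a,None,fx=5,fy=5,interpolation=cv2.INTER_CUBIC))"
```

```text
t 25.8 theta 0.194 r 119.9 gap 24.7 resist 7.18 sd 0.51 radial -0.39 z -3.4 Tz -0.016 E 7.04
```

View pics/b6z.png

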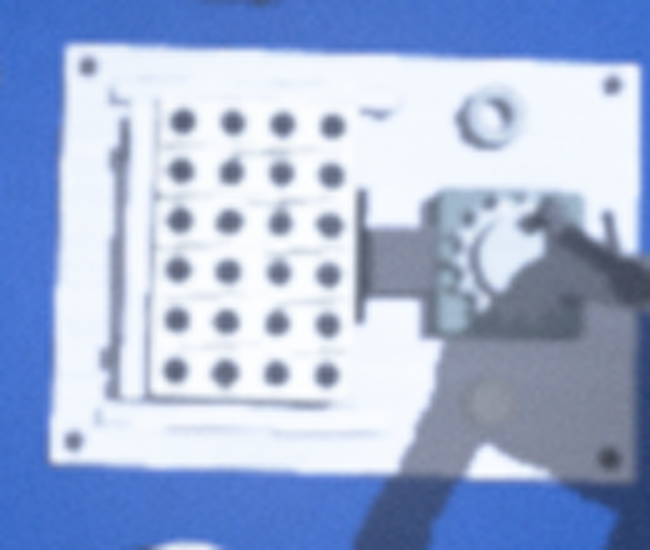

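Call:
send_rows(jaw=[0.42,0.42,0.42], travel=[[-0.01,0,-0.36],[0,0,0],[0,0,0]], dr=[[0,0.03,0],[0,0,0],[0,0,0]])

```text
time_s: 26.32
ee_pos: [519.5, -189.4, 34.3]
tool_rot: [0.439, -0.438, 0.555, -0.555]
ft_force: [6.7, -0.3, -4.4]
finger_gap: 24.7
```

```bash
python3 -c "
from h import *
meas(5)"
```

```text
t 26.52 theta 0.224 r 119.9 gap 24.8 resist 7.38 sd 0.51 radial -0.74 z -3.85 Tz 0.02 E 7.55
```

Call:
send_rows(jaw=[0.42,0.42,0.42], travel=[[-0.01,0,-0.36],[0,0,0],[0,0,0]], dr=[[0,0.03,0],[0,0,0],[0,0,0]])

```text
time_s: 26.95
ee_pos: [516.1, -188.4, 34.2]
tool_rot: [0.431, -0.429, 0.562, -0.561]
ft_force: [7.7, -1.0, -3.8]
finger_gap: 24.8
```

```bash
python3 -c "
from h import *
meas(5)"
```

```text
t 27.15 theta 0.254 r 119.9 gap 24.8 resist 7.09 sd 0.44 radial -0.91 z -3.14 Tz 0.013 E 7.2
```

Call:
send_rows(jaw=[0.42,0.42,0.42], travel=[[-0.01,0,-0.36],[0,0,0],[0,0,0]], dr=[[0,0.03,0],[0,0,0],[0,0,0]])

```text
time_s: 27.58
ee_pos: [512.6, -187.4, 34.2]
tool_rot: [0.422, -0.421, 0.568, -0.567]
ft_force: [7.1, -1.0, -2.8]
finger_gap: 24.6
```

```bash
python3 -c "
from h import *
meas(5)"
```

```text
t 27.77 theta 0.284 r 119.9 gap 24.9 resist 7.29 sd 0.32 radial -1.12 z -3.18 Tz 0.028 E 7.52
```

Call:
send_rows(jaw=[0.42,0.42,0.42], travel=[[-0.02,0,-0.36],[0,0,0],[0,0,0]], dr=[[0,0.03,0],[0,0,0],[0,0,0]])

```text
time_s: 28.2
ee_pos: [509.2, -186.3, 34.2]
tool_rot: [0.413, -0.412, 0.574, -0.574]
ft_force: [7.2, -2.4, -3.9]
finger_gap: 24.5
```

```bash
python3 -c "
from h import *
meas(4)"
```

```text
t 28.35 theta 0.314 r 119.9 gap 24.7 resist 7.54 sd 0.12 radial -0.56 z -3.52 Tz 0.024 E 7.74
```

Call:
send_rows(jaw=[0.42,0.42,0.42], travel=[[-0.02,0,-0.36],[0,0,0],[0,0,0]], dr=[[0,0.03,0],[0,0,0],[0,0,0]])

```text
time_s: 28.78
ee_pos: [505.9, -185.1, 34.2]
tool_rot: [0.405, -0.404, 0.58, -0.58]
ft_force: [8.5, -2.7, -3.5]
finger_gap: 24.5
```

```bash
python3 -c "
from h import *
meas(5);pic('b7')
a=cv2.imread('pics/b7_top_raw.png')[140:250,235:365]
cv2.imwrite('pics/b7z.png',cv2.resize(a,None,fx=5,fy=5,interpolation=cv2.INTER_CUBIC))"
```

```text
t 28.98 theta 0.343 r 119.9 gap 24.9 resist 8.07 sd 0.49 radial -0.42 z -3.86 Tz 0.012 E 8.18
```

View pics/b7z.png

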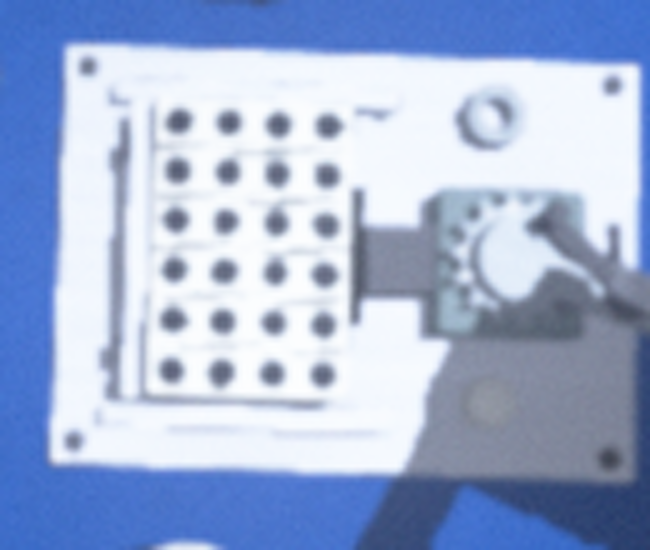

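The force has started rising (8.1 N) and the rack meets the stop. Smaller steps now.

Call:
send_rows(jaw=[0.42,0.42,0.42], travel=[[-0.01,0,-0.24],[0,0,0],[0,0,0]], dr=[[0,0.02,0],[0,0,0],[0,0,0]])

```text
time_s: 29.5
ee_pos: [503.8, -184.3, 34.3]
tool_rot: [-0.399, 0.398, -0.584, 0.584]
ft_force: [8.1, -2.7, -3.6]
finger_gap: 25.0
```

```bash
python3 -c "
from h import *
meas(6)"
```

```text
t 29.75 theta 0.362 r 119.9 gap 24.6 resist 8.67 sd 0.34 radial -0.47 z -4.43 Tz 0.006 E 8.71
```

Call:
send_rows(jaw=[0.42,0.42,0.42], travel=[[-0.01,0,-0.24],[0,0,0],[0,0,0]], dr=[[0,0.02,0],[0,0,0],[0,0,0]])

```text
time_s: 30.18
ee_pos: [501.6, -183.4, 34.2]
tool_rot: [-0.393, 0.392, -0.588, 0.588]
ft_force: [8.0, -3.1, -4.8]
finger_gap: 24.7
```

```bash
python3 -c "
from h import *
meas(6)"
```

```text
t 30.43 theta 0.382 r 119.9 gap 25.1 resist 8.79 sd 0.54 radial -0.47 z -4.61 Tz 0.0 E 8.79
```

Call:
send_rows(jaw=[0.42,0.42,0.42], travel=[[-0.02,0,-0.36],[0,0,0],[0,0,0]], dr=[[0,0.03,0],[0,0,0],[0,0,0]])

```text
time_s: 30.85
ee_pos: [498.4, -182.0, 34.2]
tool_rot: [-0.384, 0.383, -0.594, 0.594]
ft_force: [9.0, -3.4, -5.5]
finger_gap: 24.6
```

```bash
python3 -c "
from h import *
meas(6)"
```

```text
t 31.1 theta 0.411 r 119.9 gap 24.7 resist 9.79 sd 0.27 radial -0.52 z -5.29 Tz -0.011 E 9.71
```

Call:
send_rows(jaw=[0.42,0.42,0.42], travel=[[-0.02,0,-0.36],[0,0,0],[0,0,0]], dr=[[0,0.03,0],[0,0,0],[0,0,0]])

```text
time_s: 31.52
ee_pos: [495.3, -180.5, 34.2]
tool_rot: [-0.375, 0.374, -0.599, 0.6]
ft_force: [10.0, -4.2, -6.0]
finger_gap: 24.9
```

```bash
python3 -c "
from h import *
meas(6)"
```

```text
t 31.77 theta 0.44 r 119.9 gap 24.7 resist 10.41 sd 0.3 radial -0.12 z -5.37 Tz -0.0 E 10.4
```

Call:
send_rows(jaw=[0.42,0.42,0.42], travel=[[-0.02,0,-0.36],[0,0,0],[0,0,0]], dr=[[0,0.03,0],[0,0,0],[0,0,0]])

```text
time_s: 32.2
ee_pos: [492.2, -178.9, 34.3]
tool_rot: [-0.366, 0.365, -0.605, 0.606]
ft_force: [10.6, -5.4, -5.4]
finger_gap: 25.2
```

```bash
python3 -c "
from h import *
meas(6)"
```

```text
t 32.45 theta 0.469 r 119.9 gap 24.8 resist 11.11 sd 0.46 radial 0.01 z -6.14 Tz -0.014 E 11.0
```

The paused force is 11.1 N against ~7.2 N sliding (free about 7.0, or a little less), so about 33–38 N of clamping. I'll stop here, open wide and lift off.

Call:
send_rows(jaw=[0.2,0,-0.3,-0.5,-0.5], travel=[[0,0,0.2],[0,0,0],[0,0,0],[0,0,0],[0,0,0]], dr=[[0,0,0],[0,0,0],[0,0,0],[0,0,0],[0,0,0]])

```text
time_s: 33.12
ee_pos: [493.2, -179.5, 35.0]
tool_rot: [0.366, -0.366, 0.605, -0.605]
ft_force: [0.6, 0.4, -0.3]
finger_gap: 64.1
```

Call:
send_rows(jaw=[-0.5,-0.5,-0.5,-0.5,-0.5,-0.5,-0.5,-0.5], travel=[[0,-2.0,0],[0,-3.0,0],[0,-4.0,0],[0,-4.0,0],[0,0,-6],[0,0,-6],[0,0,-4],[0,0,0]], dr=[[0,0,0],[0,0,0],[0,0,0],[0,0,0],[0,0,0],[0,0,0],[0,0,0],[0,0,0]])

```text
time_s: 34.12
ee_pos: [350.5, -104.7, 165.5]
tool_rot: [-0.367, 0.366, -0.604, 0.605]
ft_force: [0.2, 0.5, 0.5]
finger_gap: 64.2
```

```bash
python3 -c "
from h import *
ps();pic('c1')
a=cv2.imread('pics/c1_top_raw.png')[140:250,235:425]
cv2.imwrite('pics/c1z.png',cv2.resize(a,None,fx=4.2,fy=4.2,interpolation=cv2.INTER_CUBIC))
a=cv2.imread('pics/c1_scene_raw.png')[130:260,110:290]
cv2.imwrite('pics/c1s.png',cv2.resize(a,None,fx=4.4,fy=4.4,interpolation=cv2.INTER_CUBIC))"
```

```text
t 34.12 p [ 350.5 -104.7  165.5] F [0.2 0.5 0.5] gap 64.2 
axes x [-0.463 -0.886 -0.   ] y [ 0.002 -0.001 -1.   ] z [ 0.886 -0.463  0.002]
```

View pics/c1z.png

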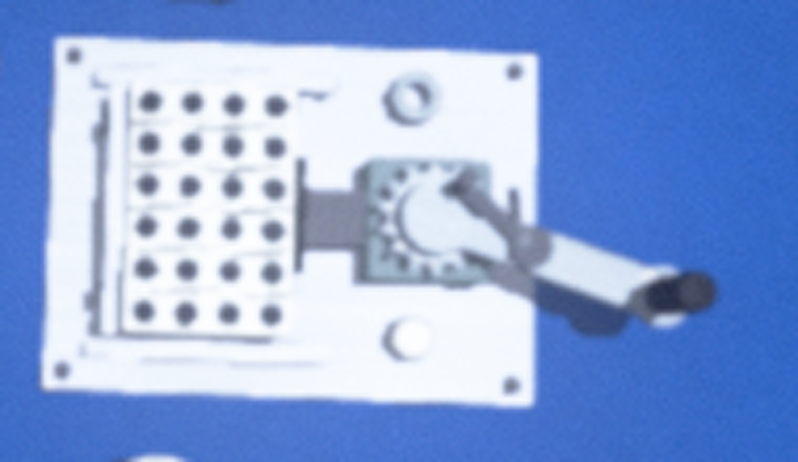

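View pics/c1s.png

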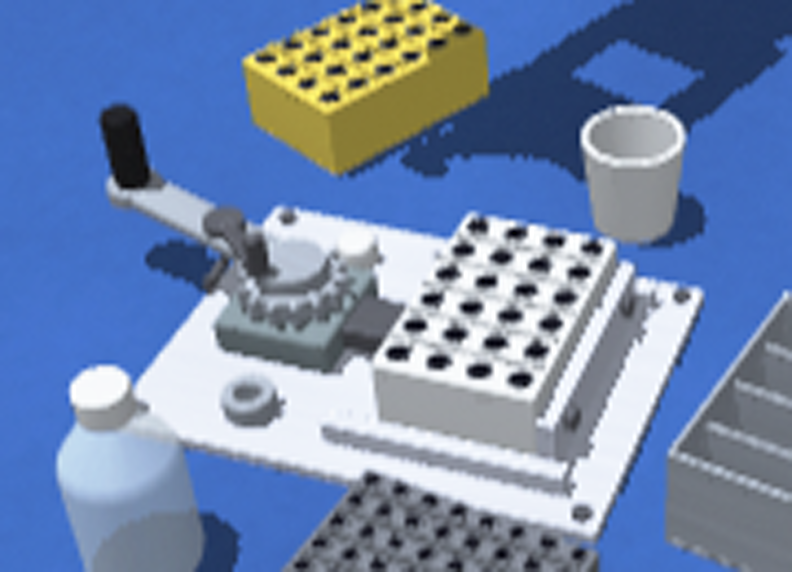

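The rack is flush with the stop, the tab is on the tighten side, and the handle is free. A quick check of the handle angle and whether the bystanders moved.

```bash
python3 -c "
from h import *
u=235+697.5/4.2-.5;v=140+290.5/4.2-.5
p=ray('top',u,v,100);print(p);d=p[:2]-[548.4,-73];print(np.hypot(*d),np.arctan2(-d[0],-d[1])-.019)
a=cv2.imread('pics/top0_raw.png');b=cv2.imread('pics/c1_top_raw.png')
D=cv2.absdiff(a,b).max(2);print('trough',D[138:212,180:236].mean(),D[138:212,180:236].max(),'flask',D[95:140,318:360].mean(),D[95:140,318:360].max())
"
```

```text
[ 507.78339786 -185.19882517  100.        ]
119.32428394069404 0.3283299333565578
trough 2.7842664092664093 12 flask 2.817989417989418 10
```

```bash
python3 -c "
from h import *
u=235+697.5/4.2-.5;v=140+290.5/4.2-.5
s=(110+118.5/4.4-.5,130+111/4.4-.5)
print(tri((u,v),s), ray('scene',*s,100))
for th in (.33,.40,.46):
  a=th+.019;c=np.array([548.4,-73]);d=np.array([-np.sin(a),-np.cos(a)]);P=[*(c+120*d),100];Q=[*(c+120*d),54]
  print(th,proj('top',P),proj('scene',P),proj('scene',Q),(u,v),s)
im=[cv2.imread(f'pics/{n}_top_raw.png')[165:215,320:380] for n in('b7','c1')]
im+= [cv2.imread('pics/top0_raw.png')[165:215,320:380]]
cv2.imwrite('pics/cmp.png',cv2.resize(np.hstack(im),None,fx=4.4,fy=4.4,interpolation=cv2.INTER_CUBIC))
"
```

```text
[ 508.00384506 -185.86815699   99.39802821] [ 508.74342248 -185.76005381  100.        ]
0.33 [400.85677015 208.8789359 ] [136.72342766 154.41595468] [140.40159436 170.18648433] (400.57142857142856, 208.66666666666666) (136.4318181818182, 154.72727272727272)
0.4 [399.38638235 212.73765517] [139.55119639 152.87451542] [143.12240936 168.60890634] (400.57142857142856, 208.66666666666666) (136.4318181818182, 154.72727272727272)
0.46 [397.90916556 215.95442777] [142.0716256  151.63565853] [145.54994314 167.3406904 ] (400.57142857142856, 208.66666666666666) (136.4318181818182, 154.72727272727272)
```

View pics/cmp.png

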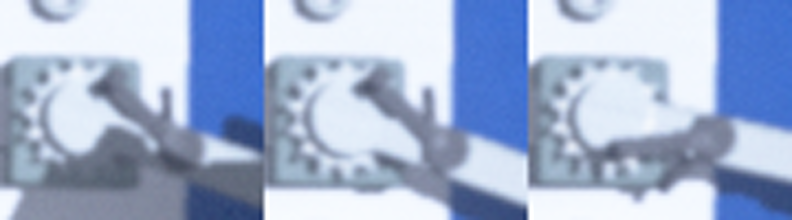

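The handle now sits at about 0.33, but it was at about 0.45 when I stopped pushing. I need to know whether only the handle slid back (harmless) or the spindle did too, so I'll compare the wheel teeth.

```bash
python3 -c "
from h import *
c=proj('top',[548.4,-73,40]);print(c)
im=[]
for n in('b6','b7','c1'):
  a=cv2.imread(f'pics/{n}_top_raw.png')
  w=cv2.warpPolar(a,(24,180),(float(c[0]),float(c[1])),24,cv2.WARP_POLAR_LINEAR)
  im.append(cv2.resize(w[:,8:],(250,590),interpolation=cv2.INTER_CUBIC))
cv2.imwrite('pics/polar.png',np.hstack(im))
im=[cv2.resize(cv2.imread(f'pics/{n}_top_raw.png')[172:212,318:352],(265,312),interpolation=cv2.INTER_CUBIC) for n in('b6','b7','c1')]
cv2.imwrite('pics/teeth.png',np.hstack(im))
"
```

```text
[338.08348159 190.70476365]
```

View pics/teeth.png

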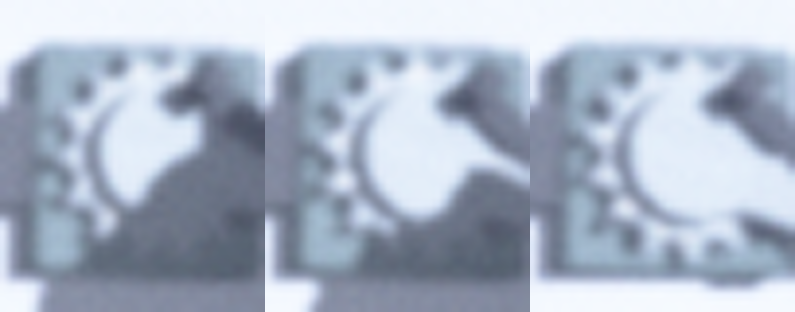

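```bash
python3 -c "
from h import *
c=proj('top',[548.4,-73,40])
def prof(n,c):
  a=cv2.cvtColor(cv2.imread(f'pics/{n}_top_raw.png'),cv2.COLOR_BGR2GRAY).astype(np.float32)
  w=cv2.warpPolar(a,(30,720),(float(c[0]),float(c[1])),30,cv2.WARP_POLAR_LINEAR)
  return w
for c0 in ((c[0],c[1]),(337,190),(338,192)):
 for r0,r1 in((12,16),(13,17),(14,18)):
  P={n:prof(n,c0)[330:470,r0:r1].mean(1) for n in('b6','b7','c1')}
  out=[]
  for a,b in(('b6','b7'),('b7','c1')):
    x=P[a][30:-30]-P[a][30:-30].mean();best=max(range(-26,27),key=lambda k:np.corrcoef(x,P[b][30+k:len(P[b])-30+k])[0,1])
    out.append(round(best*2*np.pi/720,3))
  print(np.round(c0,1),r0,out)
"
```

```text
[338.1 190.7] 12 [0.148, 0.079]
[338.1 190.7] 13 [0.131, 0.07]
[338.1 190.7] 14 [0.113, 0.061]
[337 190] 12 [0.148, 0.07]
[337 190] 13 [0.113, 0.079]
[337 190] 14 [0.0, 0.0]
[338 192] 12 [0.14, 0.079]
[338 192] 13 [0.122, 0.079]
[338 192] 14 [0.113, 0.061]
```

The teeth suggest the spindle kept most or all of its turn (measured 0.06–0.08 against an expected 0.12 rad), which isn't conclusive. There is time, so I'll go back and re-feel the clamp.

```bash
python3 -c "
from h import *
plan([508,-185.5,165],-0.13,3)"
```

```text
[-0.05, 0.03, 5.84],[0.2, 0.03, 5.84],[0.46, 0.03, 5.82],w -0.043
```

Call:
send_rows(jaw=[-0.3,-0.3,-0.3,-0.3,-0.3,-0.3,-0.3,-0.3], travel=[[0,0,5.8],[0.2,0,5.8],[0.5,0,5.8],[0,3.5,0],[0,4.0,0],[0,4.0,0],[0,1.5,0],[0,0,0]], dr=[[0,-0.043,0],[0,-0.043,0],[0,-0.043,0],[0,0,0],[0,0,0],[0,0,0],[0,0,0],[0,0,0]])

```text
time_s: 35.22
ee_pos: [506.3, -185.8, 34.4]
tool_rot: [0.404, -0.405, 0.581, -0.579]
ft_force: [-0.3, 0.2, 1.0]
finger_gap: 55.6
```

Call:
send_rows(jaw=[0,0.2,0.42,0.42,0.42], travel=[[0,0,0],[0,0,0],[0,0,0],[0,0,0],[0,0,0]], dr=[[0,0,0],[0,0,0],[0,0,0],[0,0,0],[0,0,0]])

```text
time_s: 35.85
ee_pos: [506.5, -185.8, 35.3]
tool_rot: [-0.405, 0.404, -0.58, 0.58]
ft_force: [-0.3, 0.0, 0.8]
finger_gap: 24.4
```

```bash
python3 -c "
from h import *
hs();meas(3)"
```

```text
t 35.85 p [ 506.5 -185.8   35.3] F [-0.3  0.   0.8] gap 24.4 
axes x [-0.346 -0.938 -0.   ] y [ 0.001 -0.    -1.   ] z [ 0.938 -0.346  0.001]
r 120.4 theta nest 0.336 tool ang 0.334 resist(cw) -0.33 radial 0.08 torque [-0.08 -0.04  0.01]
t 35.95 theta 0.337 r 120.4 gap 24.7 resist 0.02 sd 0.44 radial 0.11 z 0.39 Tz -0.004 E -0.01
```

Call:
send_rows(jaw=[0.42,0.42,0.42], travel=[[-0.01,0,-0.36],[-0.01,0,-0.24],[0,0,0]], dr=[[0,0.03,0],[0,0.02,0],[0,0,0]])

```text
time_s: 36.38
ee_pos: [500.9, -183.6, 35.3]
tool_rot: [-0.39, 0.39, -0.59, 0.59]
ft_force: [3.1, -2.7, -0.1]
finger_gap: 25.3
```

```bash
python3 -c "
from h import *
meas(4)"
```

```text
t 36.52 theta 0.386 r 120.4 gap 24.8 resist 4.12 sd 0.22 radial 0.85 z 0.04 Tz -0.01 E 4.04
```

Call:
send_rows(jaw=[0.42,0.42,0.42], travel=[[-0.02,0,-0.36],[0,0,0],[0,0,0]], dr=[[0,0.03,0],[0,0,0],[0,0,0]])

```text
time_s: 36.95
ee_pos: [498.0, -182.3, 35.3]
tool_rot: [-0.381, 0.381, -0.595, 0.596]
ft_force: [5.4, -4.0, -1.3]
finger_gap: 24.8
```

```bash
python3 -c "
from h import *
meas(4)"
```

```text
t 37.1 theta 0.413 r 120.3 gap 24.8 resist 6.45 sd 0.4 radial 1.74 z -1.12 Tz -0.001 E 6.44
```

Call:
send_rows(jaw=[0.42,0.42,0.42], travel=[[-0.01,0,-0.24],[0,0,0],[0,0,0]], dr=[[0,0.02,0],[0,0,0],[0,0,0]])

```text
time_s: 37.52
ee_pos: [496.1, -181.4, 35.3]
tool_rot: [-0.375, 0.374, -0.599, 0.6]
ft_force: [7.3, -5.1, -2.1]
finger_gap: 24.4
```

```bash
python3 -c "
from h import *
meas(4)"
```

```text
t 37.67 theta 0.43 r 120.3 gap 25.0 resist 8.15 sd 0.39 radial 2.05 z -2.14 Tz -0.021 E 7.98
```

The force climbs gradually with tool angle (4.1, 6.5, 8.2 N) and the spindle doesn't turn. The jaws simply yield about 1.3 mm per N under side load, so the handle never sprang back; the tool had been leading it. The clamp holds, so I'll release again and withdraw.

Call:
send_rows(jaw=[0.3,0,-0.3,-0.5,-0.5], travel=[[0,0,0.5],[0,0,0.4],[0,0,0],[0,0,0],[0,0,0]], dr=[[0,0,0],[0,0,0],[0,0,0],[0,0,0],[0,0,0]])

```text
time_s: 38.35
ee_pos: [503.3, -184.6, 35.0]
tool_rot: [0.375, -0.375, 0.6, -0.599]
ft_force: [-0.5, 0.2, -0.6]
finger_gap: 64.3
```

Call:
send_rows(jaw=[-0.5,-0.5,-0.5,-0.5,-0.5,-0.5,-0.5,-0.5], travel=[[0,-2.0,0],[0,-3.0,0],[0,-4.0,0],[0,-4.0,0],[0,0,-6],[0,0,-6],[0,0,-3],[0,0,0]], dr=[[0,0,0],[0,0,0],[0,0,0],[0,0,0],[0,0,0],[0,0,0],[0,0,0],[0,0,0]])

```text
time_s: 39.35
ee_pos: [367.8, -118.5, 165.5]
tool_rot: [-0.375, 0.375, -0.599, 0.6]
ft_force: [0.5, 0.1, 0.1]
finger_gap: 64.0
```

```bash
python3 -c "
from h import *
ps();pic('c2')
a=cv2.imread('pics/c2_top_raw.png');b=cv2.imread('pics/c1_top_raw.png')
D=cv2.absdiff(a,b).max(2)[140:250,235:425];print(D.mean(),D.max(),(D>30).sum())
cv2.imwrite('pics/c2z.png',cv2.resize(a[140:250,235:425],None,fx=4.2,fy=4.2,interpolation=cv2.INTER_CUBIC))
a0=cv2.imread('pics/top0_raw.png');D=cv2.absdiff(a,a0).max(2);print(D[138:212,180:236].max(),D[95:140,318:360].max())"
```

```text
t 39.35 p [ 367.8 -118.5  165.5] F [0.5 0.1 0.1] gap 64.0 
axes x [-0.437 -0.899 -0.   ] y [ 0.002 -0.001 -1.   ] z [ 0.899 -0.437  0.002]
2.2091387559808613 28 0
11 12
```

View pics/c2z.png

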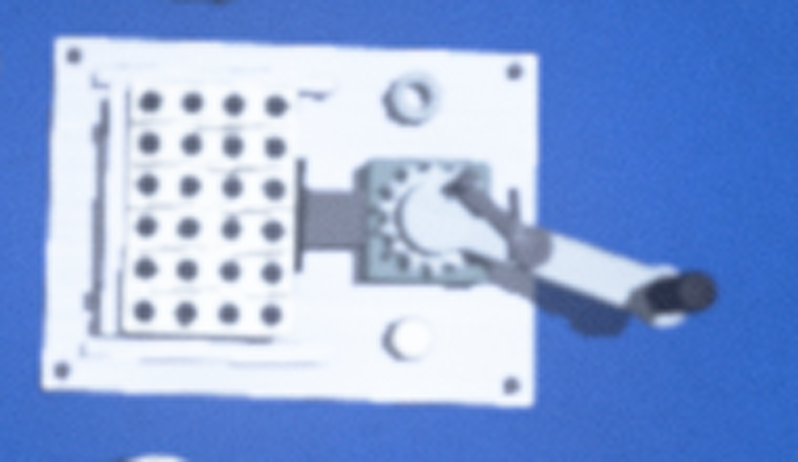

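The picture matches the one from the first release: handle at (697,290), tab on tighten at (460,187), rack against the stop at x≈125. The trough and flask haven't changed. Handing in.

```bash
python3 -c "
from workcell import workorder
print(workorder.hand_in())"
```

```text
the job is handed in; nothing more can be done
None
```

The clamp is tight and the rack is against the end stop. I pushed the reversing lever over to tighten until it met its stop at about 15 N. Two tightening strokes of the handle then slid the rack home. I let go of the handle and handed the job in at about 39 s, with the robot clear.

**Clamp force:** the held force at the post rose from about 7.2 N while the rack was sliding to 11.1 N at the end. That makes the clamping force about 33–38 N. The force with the pad completely free was never measured cleanly the same way, hence the range.

**Last pictures:** the rack sits against the stop, the lever tab is on the tighten side and the handle is free. The trough and flask pictures match those from the start.

**Checks that disagreed:**
- **Fingertip height:** in the pictures the fingertips sat about 29 mm higher than the reported tool position. My first push at the lever passed over the tab without touching it. I corrected for the offset and the second push worked.
- **Handle angle:** after release the handle stood at about 0.33 rad, while the tool had read 0.47 rad. I went back and pushed again. The force rose gradually to 8 N without turning the spindle, which showed that the loosely closed fingers bend under side load. So the clamp had not slipped, and the scene looked the same afterwards.

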